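Turn a gel plate right way up in its casting bed

TASK

The glass gel plate has been seated in the casting bed wrong way up, with its white U-shaped spacer underneath. Slide the plate out of the nest along the bed until it clearly overhangs the bed's open edge, get under it there, turn it over and lay it gently back on the bed with the spacer on top, then push it fully home against the two end pins so that the sprung roller presses it flat along the fence. Do not drop or throw the plate, and leave the other things on the bench where they are.

Things in the scene. Friction and masses are not known exactly. Their poses are not given: they have to be found in the camera images.
- gel_plate: Loose clear glass plate, 92 (x) by 104 (y) by 5 mm, with a 3 mm white spacer bonded to one face: 10 mm strips along both 104 mm sides and a 14 mm bar across the -y end only; 8 mm thick in all, 130 g. Origin at the centre of the outline and of the 8 mm; own z points out of the bare face, away from the spacer. Starts in the nest with z up, 0 to 12 mm short of home, bar end towards the open edge.
- plate_bar_edge (a point): Middle of the plate's -y end face (the end with the spacer bar), half way up its thickness, 52 mm from the plate's origin.
- casting_bed: Fixed levelling bed: dark plate 150 (x) by 159 (y) by 10 mm, top 70 mm over the bench, reaching from own y = -75 (open edge) to +84 and x = +-75 mm. Origin on the bench. Three thumbscrew feet, 28 mm across, at x,y = +-56,-50 and 0,62; otherwise open below. A round level, 15 mm across and 6 high, stands behind the fence at x = 66, y = 45.
- bed_home (a point): Point on the bed top under the centre of a plate that is home (bed x = 0, y = 26 mm). Nest round it: fence face at bed x = +46, guide rail face at x = -47.5, both 12 mm wide, 7 high, y from 14 to 80, with flared mouths that widen by 8 mm a side down to y = -8. Two steel end pins, 8 mm diameter, 10 high, at x = +-34, y = 82: 60 mm free between them to reach the plate's +y end.
- bed_open_edge (a point): Middle of the bed's open edge (bed -y side), on its top, 70 mm over the bench. The bed's own y axis points from here into the nest. Plate on bed top: friction about 0.6; on the fence, guide rail, end pins and roller about 0.2.
- roller (a joint): Travel in m of the sprung roller in the guide rail (20 mm across, 7 high, at bed y = 45 mm): 0 when out, 3.5 mm proud of the rail's face; about 0.002 when it presses a home plate against the fence (spring 2 N plus 0.4 N per mm); stop at 0.007.
- timer: Bystander: white bench timer, 66x72x22 mm. Origin at the centre of its underside.
- forceps: Bystander: steel forceps lying flat, 122 mm long and 16 mm. Origin at the centre of its underside.
- petri_0: Bystander: closed petri dish, 58 across, 14 high mm. Origin at the centre of its underside.
- petri_1: Bystander: second closed petri dish, 58 across, 14 high mm. Origin at the centre of its underside.
- tape_roll: Bystander: roll of tape lying flat, 58 across, 18 high mm. Origin at the centre of its underside.
- gel_comb: Bystander: thin white gel comb lying flat, 84x29x4 mm. Origin at the centre of its underside.

How it is judged:
By the outcome, as a careful person would: the job done as asked, in the order asked, and still so for the second after the job is handed in, with the robot touching nothing.
It also fails if it takes over 72 s, if anything falls off the work surface, if the arm or the gripper's body presses on something with over 40 N, if the wrist force passes 120 N, or if a joint passes its speed limit or range.

ROBOT

A 6-joint arm with a two-finger parallel gripper is mounted at the origin on a cart in front of the work surface, level with it; the furniture and walls round the work are solid. World frame = base frame: x ahead of the robot, y to its left, z up, the work surface at z = 0. Lengths are in m, angles in rad, forces in N, time in s.
With the tool pointing down it reaches from about 0.375 to 0.975 m from the base axis. Payload 3.8 kg.
Tool frame: the origin (TCP) lies at the very end of the fingers, on their centre line; the grasp point (between the pads) lies 19 mm behind it (bot.pinch_z is the distance from the TCP to the grasp point, in m); x points along the fingers, y is the direction in which the jaws open and shut, and the axes are right-handed (so a half turn about x gives the same grasp; the last joint's range is limited). The gripper opens to 85 mm and grips with 20 to 120 N. Pads are 22 mm wide; open, the fingers measure 114 mm over their backs; the gripper's body (76 mm by 85 mm) begins 54 mm behind the grasp point. The pads swing forward as they close: fully open they stand 13 mm farther back than shut.
Start: joints at [-1.225, 0.264, 1.604, -0, 1.274, -0.037], TCP at [0.252, -0.626, 0.208] pointing down, gripper open.
Joint ranges: [-2.63, 2.63], [-0.94, 2.18], [0.31, 2.57], [-1.31, 4.45], [0, 2.66], [-2.55, 2.55]. Speed limits (rad/s): [2.57, 2.57, 3.14, 3.14, 3.14, 3.14].

INTERFACE

Orientations are given as a rotation vector (axis times angle).
In Python, from workcell import monitor, imaging, finish_job, bot gives the robot as it stands.
- The arm moves only by the tool jog_arm, never from a script. Its argument "rows" is a list of rows, each a list of 7 numbers: the shift along the tool's x, y, z in m, then the turn, a rotation vector about the tool's x, y, z in rad, then the opening in per cent of the stroke, from 0 (shut) to 100 (fully open). A call has 1 to 20 rows; each row is the pose to reach, as a shift and turn from the pose measured when the call began, along the tool's axes at that moment; what a row does not reach only later rows make up. A row lasts 1/10 s, in which the tool goes at most 50 mm and 8.59 degrees, less where a joint would pass 70% of its speed; a pose out of reach is approached as far as the arm can. A call with a gripper value outside its range is refused whole. The fingers move at their own pace and stop on an object; "force" is the grip in N (left out, the last holds). Time passes only in rows, so rows that repeat a pose let the fingers close. It gives the time, the measured TCP pose, the force and the opening at its end, in the units of the state.
- monitor.read_state(): the state, without advancing time (a new reading comes with each control period).
- imaging.read_camera(name): name is "scene" or "top" or "wrist"; returns the picture (384x512x3 uint8, blue, green, red); there is no depth.
- imaging.camera_params(name): a dict with "fx", "fy", "cx", "cy" (pixels), "k1" (the pictures are not rectified: a ray, as slopes to the right and down, at radius r is drawn at 1 + k1 r^2 times it, then the intrinsics apply), "T" (4x4, takes a point from camera to world coordinates); the wrist camera has in their place "T_tool_cam" (4x4, takes a point from camera to tool coordinates, whose origin is the TCP and whose axes are the tool frame's). Camera axes: x right, y down, z forward; pixel columns grow to the right and rows downward; lengths in m; the calibration is good to about 2 mm. A picture is of the moment at which its call begins: read the wrist's pose just before it. camera_params takes no time and is no camera call.
- finish_job(): hands the job in, once; it reports no verdict.
The state is a dict: "time": time; "q": joint angles; "joint_vel": joint speeds; "joint_torque": joint torques, N m; "tool_pos": TCP position; "tcp_rot": TCP orientation; "wrist_force": force on the tool from outside, world axes, zero at the start; "torque": the same for the moment, N m; "width": opening from 0.0 (shut) to 1.0 (fully open).
Only numpy, scipy, OpenCV 4.12 (cv2) and the standard library are available. Lean on these libraries where they do the work, as an engineer would, in place of code of your own. Each camera call takes 0.05 s, during which the arm holds its last target. There are 200 camera calls.

## Working session

There is one attempt and no reset: what is moved stays moved. The work goes in short steps, Python scripts to look and compute and a tool call to move; the robot and the scene stay as the last step left them, time stands still between calls to the robot, and variables do not carry over. Pictures are saved under pics/ and viewed, about 8 in all and at most 12, crops included, and the job is handed in when it is done.

Besides the shell and the picture viewer there is one more tool, called after ">>>" as name(argument=value, ...) on one line, values as JSON. jog_arm: Moves the arm, as the interface text tells. Its arguments: {"type":"object","properties":{"rows":{"type":"array","items":{"type":"array","items":{"type":"number"}}},"force":{"type":"number"}},"required":["rows"]}

```bash
ls; mkdir -p pics
python3 - <<'E'
from workcell import monitor, imaging, bot
import cv2,numpy as np
np.set_printoptions(precision=4,suppress=True)
s=monitor.read_state();print({k:np.round(v,4) for k,v in s.items()})
print([a for a in dir(bot) if a[0]!='_'],bot.pinch_z)
a=imaging.read_camera("scene");b=imaging.read_camera("top")
cv2.imwrite("pics/scene0.png",a);cv2.imwrite("pics/top0.png",b)
for n in("scene","top","wrist"):print(n,imaging.camera_params(n))
E
```

```text
pics
{'time': np.float64(0.0), 'q': array([-1.2249,  0.2648,  1.6054, -0.    ,  1.2737, -0.0369]), 'joint_vel': array([-0.0003,  0.0001, -0.0009,  0.0013, -0.    ,  0.0012]), 'joint_torque': array([  0.0022, -51.5108, -36.7311,  -0.0002,   0.0131,  -0.    ]), 'tool_pos': array([ 0.2519, -0.6254,  0.2063]), 'tcp_rot': array([ 2.0123,  0.3924, -2.0131]), 'wrist_force': array([-0.0775,  0.2796,  0.4153]), 'torque': array([-0.0242,  0.0065,  0.0338]), 'width': np.float64(0.9991)}
['MotionError', 'pinch_z'] 0.0187
scene {'fx': 403.82828061791304, 'fy': 403.82828061791304, 'cx': 246.2782417666025, 'cy': 194.18476545246253, 'k1': 0.008806745179297134, 'T': array([[ 0.6298, -0.3358,  0.7004, -0.1971],
       [-0.7768, -0.2703,  0.5688, -0.7146],
       [-0.0017, -0.9023, -0.4311,  0.5262],
       [ 0.    ,  0.    ,  0.    ,  1.    ]])}
top {'fx': 492.5373084301069, 'fy': 492.5373084301069, 'cx': 244.9135518690962, 'cy': 190.37833379507296, 'k1': -0.017048233950260012, 'T': array([[-0.0171, -0.9971,  0.0739,  0.4084],
       [-0.9997,  0.0185,  0.0187, -0.1519],
       [-0.02  , -0.0736, -0.9971,  1.1433],
       [ 0.    ,  0.    ,  0.    ,  1.    ]])}
wrist {'fx': 341.7248999003958, 'fy': 341.7248999003958, 'cx': 258.25498636238757, 'cy': 185.85126888557426, 'k1': -0.023093327913111292, 'T_tool_cam': array([[-0.0004, -0.2851,  0.9585, -0.1653],
       [ 1.    , -0.0004,  0.0003, -0.0006],
       [ 0.0004,  0.9585,  0.2851, -0.0726],
       [ 0.    ,  0.    ,  0.    ,  1.    ]])}
```

View pics/top0.png

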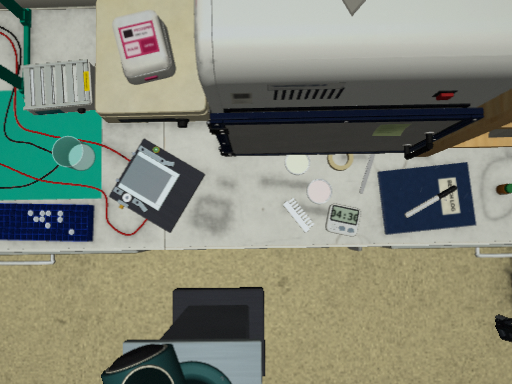

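View pics/scene0.png

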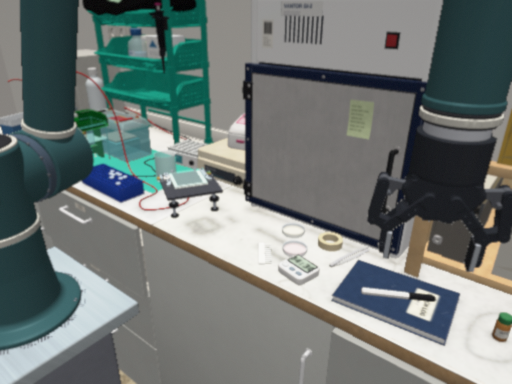

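Top view: the bed is the dark square around (157,185), with the plate at about (149,178). The bystanders are on the right. I'll zoom in and compute the bed pose.

```bash
cat > h.py <<'E'
import cv2,numpy as np
from workcell import imaging,monitor
from scipy.spatial.transform import Rotation as R
np.set_printoptions(precision=4,suppress=True)
def camT(n,st=None):
    p=imaging.camera_params(n)
    if n=="wrist":
        T=np.eye(4);T[:3,:3]=R.from_rotvec(st["tcp_rot"]).as_matrix();T[:3,3]=st["tool_pos"]
        return p,T@p["T_tool_cam"]
    return p,p["T"]
def ray(n,uv,st=None):
    p,T=camT(n,st)
    d=(np.atleast_2d(uv).astype(float)-[p["cx"],p["cy"]])/[p["fx"],p["fy"]]
    s=d.copy()
    for _ in range(6): s=d/(1+p["k1"]*(s**2).sum(1,keepdims=True))
    v=np.c_[s,np.ones(len(s))]@T[:3,:3].T
    return T[:3,3],v
def onz(n,uv,z,st=None):
    o,v=ray(n,uv,st);return o+v*((z-o[2])/v[:,2:3])
def proj(n,P,st=None):
    p,T=camT(n,st);c=(np.atleast_2d(P)-T[:3,3])@T[:3,:3];s=c[:,:2]/c[:,2:]
    s=s*(1+p["k1"]*(s**2).sum(1,keepdims=True));return s*[p["fx"],p["fy"]]+[p["cx"],p["cy"]]
def crop(im,x0,y0,x1,y1,k,f): cv2.imwrite(f,cv2.resize(im[y0:y1,x0:x1],None,fx=k,fy=k,interpolation=cv2.INTER_CUBIC))
E
python3 - <<'E'
from h import *
b=cv2.imread("pics/top0.png")
crop(b,100,130,215,240,7,"pics/topc.png")
g=b.max(2); m=((g<75)).astype(np.uint8); m[:,:105]=0;m[:135]=0;m[245:]=0;m[:,206:]=0
m=cv2.morphologyEx(m,cv2.MORPH_CLOSE,np.ones((3,3)))
cs,_=cv2.findContours(m,0,1)
for c in sorted(cs,key=cv2.contourArea)[-3:]:
    print(cv2.contourArea(c),cv2.minAreaRect(c)); h=cv2.boxPoints(cv2.minAreaRect(c)); P=onz("top",h,.07)
    print(h,P,P.mean(0),np.linalg.norm(np.diff(P,axis=0),axis=1))
E
```

```text
59.5 ((117.20000457763672, 195.0999755859375), (14.566400527954102, 10.040916442871094), 8.130102157592773)
[[109.28 199.04]
 [110.7  189.1 ]
 [125.12 191.16]
 [123.7  201.1 ]] [[0.4744 0.1666 0.07  ]
 [0.4963 0.1635 0.07  ]
 [0.4912 0.1316 0.07  ]
 [0.4693 0.1347 0.07  ]] [0.4828 0.1491 0.07  ] [0.0221 0.0324 0.022 ]
76.5 ((147.50001525878906, 145.00001525878906), (13.416407585144043, 7.602630138397217), 26.56505012512207)
[[139.8 145.4]
 [143.2 138.6]
 [155.2 144.6]
 [151.8 151.4]] [[0.5921 0.099  0.07  ]
 [0.6071 0.0914 0.07  ]
 [0.5931 0.0648 0.07  ]
 [0.5781 0.0724 0.07  ]] [0.5926 0.0819 0.07  ] [0.0168 0.0301 0.0168]
1808.0 ((164.33547973632812, 189.5797119140625), (53.1864128112793, 67.58578491210938), 30.465543746948242)
[[124.2802 205.2237]
 [158.5476 146.9692]
 [204.3907 173.9357]
 [170.1234 232.1903]] [[ 0.4603  0.1334  0.07  ]
 [ 0.5877  0.0574  0.07  ]
 [ 0.5258 -0.0435  0.07  ]
 [ 0.3997  0.0328  0.07  ]] [0.4934 0.045  0.07  ] [0.1484 0.1183 0.1474]
```

View pics/topc.png

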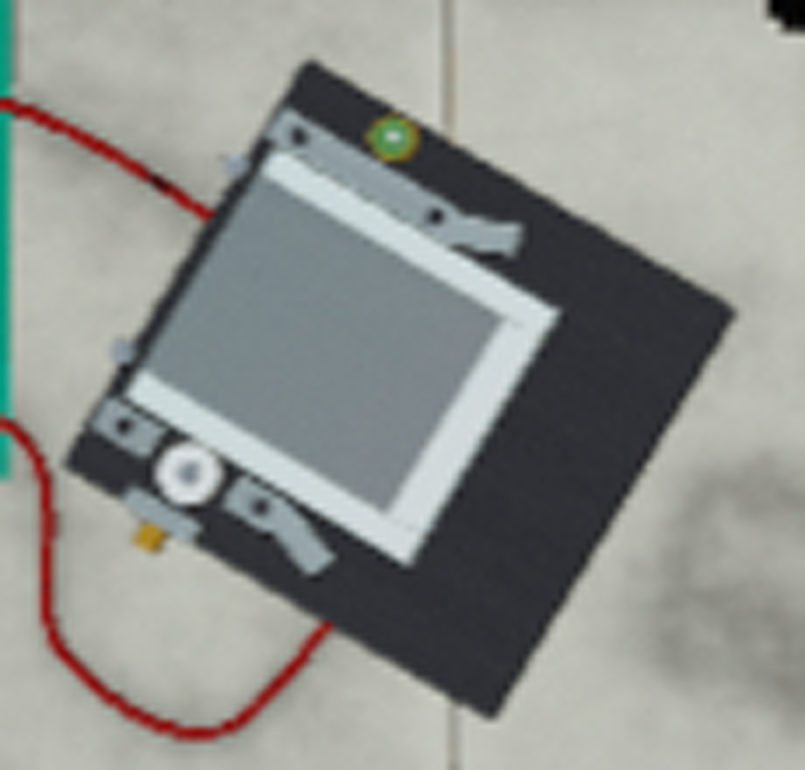

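The zoomed crop shows bed corners at (310,60), (737,312), (493,720), (65,465) and plate corners at (270,150), (562,312), (410,566), (128,385). The open edge faces lower right.

```bash
cat >> h.py <<'E'
def bedfit(bp,Pw):
    # 2D rigid fit bed->world
    bp=np.array(bp,float);Pw=np.array(Pw)[:,:2];a=bp-bp.mean(0);b=Pw-Pw.mean(0)
    th=np.arctan2((a[:,0]*b[:,1]-a[:,1]*b[:,0]).sum(),(a*b).sum());c,s=np.cos(th),np.sin(th);M=np.array([[c,-s],[s,c]])
    t=Pw.mean(0)-M@bp.mean(0);return th,t,M,(bp@M.T+t-Pw)
E
python3 - <<'E'
from h import *
f=lambda a:(np.array(a)+.5)/7-.5+[100,130]
bed=f([(310,60),(737,312),(493,720),(65,465)])
th,t,M,r=bedfit([(.075,.084),(.075,-.075),(-.075,-.075),(-.075,.084)],onz("top",bed,.07))
print("top bed",np.degrees(th),t,r*1000)
pl=onz("top",f([(270,150),(562,312),(410,566),(128,385)]),.072)[:,:2]
print("plate corners in bed mm",(pl-t)@M*1000)
pins=onz("top",f([(237,163),(122,350)]),.08)[:,:2];print("pins",(pins-t)@M*1000)
print("fencescrews/level",(onz("top",f([(298,135),(437,215),(393,137),(188,472)]),.077)[:,:2]-t)@M*1000)
for n,uv in (("hood base",(222,155)),("hood R",(405,155)),("beigebox",(185,122)),("benchedge",(165,248)),):print(n,onz("top",[uv],0.0))
print([ (n,M@np.array(p)+t) for n,p in (("home",(0,.026)),("edge",(0,-.075)),("behind",(0,.095)),("grip",(0,-.09)),("wrist",(0,-.28)))])
# scene check
P=[(.075,.084),(.075,-.075),(-.075,-.075),(-.075,.084)]
print(proj("scene",np.c_[np.array(P)@M.T+t,np.full(4,.07)]))
a=cv2.imread("pics/scene0.png");
for q in proj("scene",np.c_[np.array(P)@M.T+t,np.full(4,.07)]): a[tuple(np.round(q).astype(int)[::-1])]=(0,0,255)
crop(a,70,100,320,290,3.2,"pics/scenec.png")
E
```

```text
top bed -31.495253772450972 [0.5011 0.0577] [[ 0.8245  0.1646]
 [ 0.4991 -0.9512]
 [-1.1872 -0.1344]
 [-0.1364  0.921 ]]
plate corners in bed mm [[ 43.4361  78.849 ]
 [ 46.1993 -27.3331]
 [-46.0977 -27.396 ]
 [-42.6885  78.7379]]
pins [[ 34.5984  83.3895]
 [-33.7679  83.8233]]
fencescrews/level [[ 51.8862  72.2693]
 [ 52.4001  21.3373]
 [ 66.4603  46.0776]
 [-55.9885  46.7915]]
hood base [[ 0.5773 -0.0782  0.    ]]
hood R [[ 0.5689 -0.5049  0.    ]]
beigebox [[0.6576 0.0081 0.    ]]
benchedge [[0.3628 0.057  0.    ]]
[('home', array([0.5147, 0.0799])), ('edge', array([ 0.4619, -0.0063])), ('behind', array([0.5507, 0.1387])), ('grip', array([ 0.4541, -0.019 ])), ('wrist', array([ 0.3548, -0.1811]))]
[[207.5941 168.7961]
 [222.52   189.6809]
 [166.4816 197.9515]
 [157.4303 175.306 ]]
```

View pics/scenec.png

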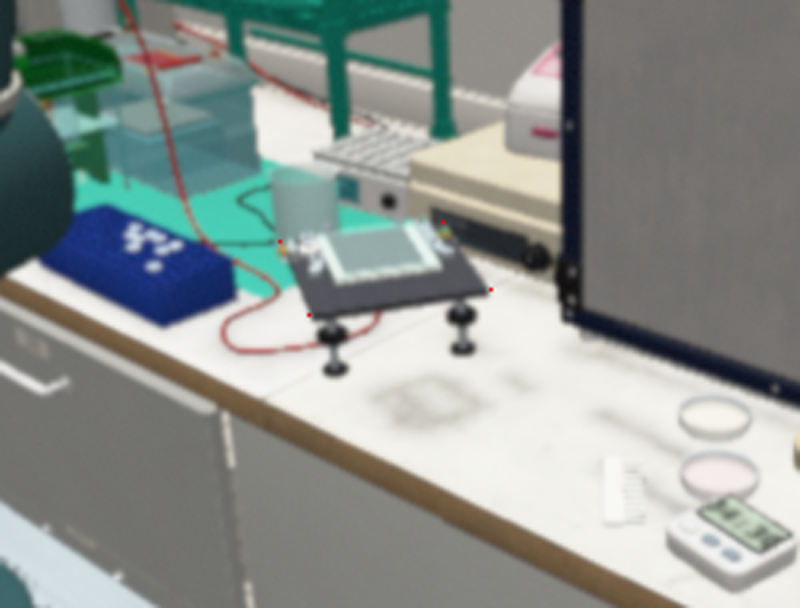

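The scene view agrees: the projected bed corners land on the bed. The bed origin is about (0.502, 0.059), yaw -31.5°. The plate is nearly home.

```bash
cat >> h.py <<'E'
TH=np.radians(-31.5);MB=np.array([[np.cos(TH),-np.sin(TH),0],[np.sin(TH),np.cos(TH),0],[0,0,1]]);TB=np.array([.502,.0587,0])
def bw(p): return MB@(np.array(p)/1000)+TB     # bed mm -> world m
def wb(P): return MB.T@(np.array(P)-TB)*1000
def rot(xb,yb): # tool axes in bed coords
    x=MB@np.array(xb,float);y=MB@np.array(yb,float);return np.c_[x,y,np.cross(x,y)]
def plan(pw,Rw,st=None):
    st=st or monitor.read_state();R0=R.from_rotvec(st["tcp_rot"])
    d=R0.inv().apply(np.array(pw)-st["tool_pos"]);r=(R0.inv()*R.from_matrix(Rw)).as_rotvec()
    print("shift",np.round(d,4),"turn",np.round(r,4),"steps>=",round(max(np.linalg.norm(d)/.05,np.degrees(np.linalg.norm(r))/8.59),1))
def show():
    s=monitor.read_state();Rm=R.from_rotvec(s["tcp_rot"]).as_matrix()
    print("t",round(s["time"],2),"q",s["q"],"pos",s["tool_pos"],"bed",wb(s["tool_pos"]),"\naxes in bed",(MB.T@Rm).round(3).tolist(),"F",s["wrist_force"],"w",round(s["width"],3));return s
E
python3 - <<'E'
from h import *
show()
RA=rot((0,0,-1),(1,0,0));RB=rot((0,0,-1),(-1,0,0))
for Rm in(RA,RB):
  plan([.42,-.12,.2],Rm); plan(bw([0,98,200]),Rm)
E
```

```text
t 0.1 q [-1.2249  0.2647  1.6052  0.      1.2737 -0.0369] pos [ 0.2519 -0.6255  0.2065] bed [ 144.2398 -714.0481  206.478 ] 
axes in bed [[-0.002, 0.803, -0.596], [0.001, -0.596, -0.803], [-1.0, -0.002, -0.0]] F [-0.2715 -0.1333 -0.7059] w 1.003
shift [ 0.0073 -0.4061 -0.3448] turn [-0.6382 -0.0007  0.0019] steps>= 10.7
shift [ 0.0077 -0.5996 -0.5663] turn [-0.6382 -0.0007  0.0019] steps>= 16.5
shift [ 0.0073 -0.4061 -0.3448] turn [2.5034 0.0025 0.0009] steps>= 16.7
shift [ 0.0077 -0.5996 -0.5663] turn [2.5034 0.0025 0.0009] steps>= 16.7
```

>>> jog_arm(rows=[[0.007,-0.406,-0.345,-0.638,-0.001,0.002,0],[0.007,-0.406,-0.345,-0.638,-0.001,0.002,0],[0.007,-0.406,-0.345,-0.638,-0.001,0.002,0],[0.007,-0.406,-0.345,-0.638,-0.001,0.002,0],[0.007,-0.406,-0.345,-0.638,-0.001,0.002,0],[0.007,-0.406,-0.345,-0.638,-0.001,0.002,0],[0.007,-0.406,-0.345,-0.638,-0.001,0.002,0],[0.007,-0.406,-0.345,-0.638,-0.001,0.002,0],[0.007,-0.406,-0.345,-0.638,-0.001,0.002,0],[0.007,-0.406,-0.345,-0.638,-0.001,0.002,0],[0.007,-0.6,-0.566,-0.638,-0.001,0.002,0],[0.007,-0.6,-0.566,-0.638,-0.001,0.002,0],[0.007,-0.6,-0.566,-0.638,-0.001,0.002,0],[0.007,-0.6,-0.566,-0.638,-0.001,0.002,0],[0.007,-0.6,-0.566,-0.638,-0.001,0.002,0],[0.007,-0.6,-0.566,-0.638,-0.001,0.002,0],[0.007,-0.6,-0.566,-0.638,-0.001,0.002,0],[0.007,-0.6,-0.566,-0.638,-0.001,0.002,0],[0.007,-0.6,-0.566,-0.638,-0.001,0.002,0],[0.007,-0.6,-0.566,-0.638,-0.001,0.002,0]])

```text
time: 2.1
tool_pos: [0.5521, 0.1416, 0.2002]
tcp_rot: [1.601, 0.896, -1.604]
wrist_force: [-0.2, -0.8, -0.5]
width: 0.001
```

Run:
```python
from h import *
s=show();w=imaging.read_camera("wrist");cv2.imwrite("pics/w1.png",w);import json
json.dump({k:np.array(v).tolist() for k,v in s.items()},open("pics/w1.json","w"))
for p in [(75,84,70),(75,-75,70),(-75,-75,70),(-75,84,70),(34,82,80),(-34,82,80)]: 
    u=proj("wrist",[bw(p)],s)[0];print(p,u)
    if 0<=u[0]<511 and 0<=u[1]<383: cv2.circle(w,tuple(np.round(u).astype(int).tolist()),2,(0,0,255),-1)
cv2.imwrite("pics/w1m.png",cv2.resize(w,(768,576)))
```

```text
t 2.1 q [ 0.2078  0.0722  1.8401 -0.0006  1.2308  0.7585] pos [0.5521 0.1416 0.2002] bed [ -0.6238  96.8698 200.2323] 
axes in bed [[-0.001, 1.0, -0.001], [-0.001, -0.001, -1.0], [-1.0, -0.001, 0.001]] F [-0.1653 -0.7559 -0.5233] w 0.001
(75, 84, 70) [342.6153 183.2926]
(75, -75, 70) [331.6118 330.198 ]
(-75, -75, 70) [187.2835 330.3379]
(-75, 84, 70) [176.2591 183.4665]
(34, 82, 80) [298.36   188.7332]
(-34, 82, 80) [220.5878 188.8143]
```

View pics/w1m.png

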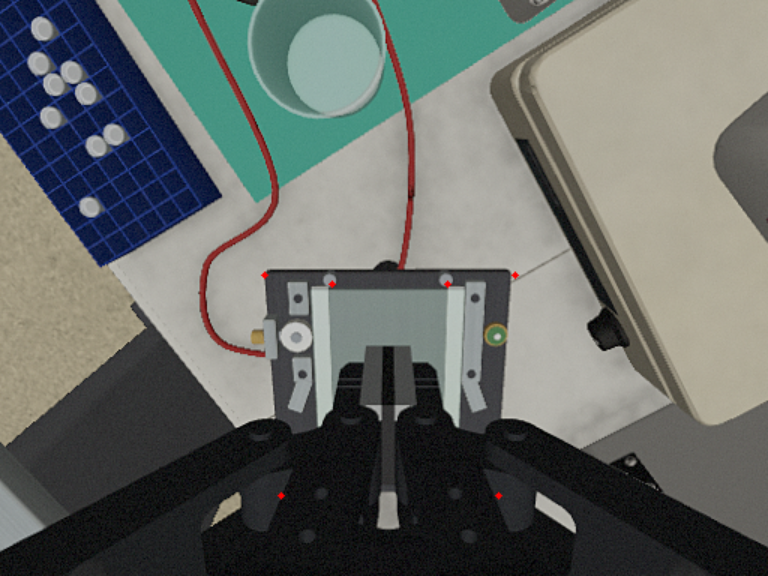

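The bed corners at (267,271) and (512,271) and the pins at (330,280) and (447,280) sit within 2–3 px of the predictions. The shut fingers are centred behind the plate's +y end, so I descend there and then push.

>>> jog_arm(rows=[[0.04,0.0006,0.0,0,0,0,0],[0.08,0.0006,0.0,0,0,0,0],[0.11,0.0006,0.0,0,0,0,0],[0.12,0.0006,0,0,0,0,0],[0.1275,0.0006,0,0,0,0,0],[0.1275,0.0006,0,0,0,0,0],[0.1275,0.0006,0.004,0,0,0,0],[0.1275,0.0006,0.008,0,0,0,0],[0.1275,0.0006,0.012,0,0,0,0],[0.1275,0.0006,0.016,0,0,0,0],[0.1275,0.0006,0.02,0,0,0,0]])

```text
time: 3.25
tool_pos: [0.5421, 0.1237, 0.0734]
tcp_rot: [1.602, 0.896, -1.603]
wrist_force: [-0.3, -0.5, -0.2]
width: -0.001
```

Run:
```python
from h import *
s=show();a=imaging.read_camera("scene");b=imaging.read_camera("top")
c1=cv2.resize(a[150:230,130:250],None,fx=5,fy=5,interpolation=2);c2=cv2.resize(b[130:240,100:215],None,fx=3.6,fy=3.6,interpolation=2)
c2=c2[:400,:200*2];cv2.imwrite("pics/p1.png",np.hstack([c1[:396],c2[:396]])[:, :1010][:, ::1]);print(c1.shape,c2.shape)
im=cv2.imread("pics/p1.png");cv2.imwrite("pics/p1.png",cv2.resize(im,None,fx=.78,fy=.78))
```

```text
t 3.25 q [ 0.1799  0.1634  1.9891 -0.0006  0.9895  0.7313] pos [0.5421 0.1237 0.0734] bed [ 0.2416 76.3608 73.4407] 
axes in bed [[0.0, 1.0, -0.001], [-0.001, -0.001, -1.0], [-1.0, 0.0, 0.001]] F [-0.2663 -0.4675 -0.1826] w -0.001
(400, 600, 3) (396, 400, 3)
```

View pics/p1.png

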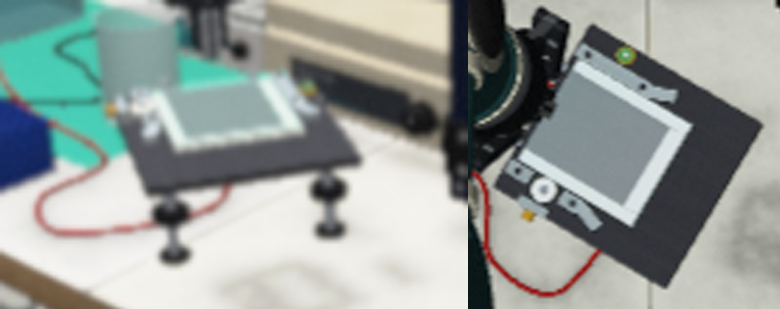

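```bash
cat >> h.py <<'E'
def plate(n="top",im=None,z=.075,mn=150):
    im=imaging.read_camera(n) if im is None else im
    H=cv2.cvtColor(im,cv2.COLOR_BGR2HSV);m=((H[...,2]>195)&(H[...,1]<25)).astype(np.uint8)
    P=onz(n,np.argwhere(m)[:,::-1],z);B=(P-TB)@MB*1000
    k=(abs(B[:,0])<50)&(B[:,1]<82)&(B[:,1]>-140);b=B[k]
    for x0 in(-25,0,25):
        q=b[abs(b[:,0]-x0)<10];print("x",x0,"white y",np.percentile(q[:,1],[2,10,50,90,98]).round(1) if len(q) else None)
E
python3 - <<'E'
from h import *
plate(im=cv2.imread("pics/top0.png"));plate()
E
```

```text
x -25 white y [-26.7 -25.6 -21.2 -16.5 -15.7]
x 0 white y [-26.3 -25.5 -21.2 -16.5 -15.7]
x 25 white y [-26.3 -25.3 -20.6 -16.5 -15.7]
x -25 white y [-87.  -83.5 -23.8 -16.7 -15.3]
x 0 white y [-84.4 -82.4 -23.6 -16.8 -15.5]
x 25 white y [-83.9 -81.3 -22.5 -16.6 -15.4]
```

>>> jog_arm(rows=[[0,0,0.004,0,0,0,0],[0,0,0.008,0,0,0,0],[0,0,0.012,0,0,0,0],[0,0,0.012,0,0,0,0]])

```text
time: 3.8
tool_pos: [0.5351, 0.113, 0.0729]
tcp_rot: [1.601, 0.895, -1.605]
wrist_force: [-0.4, 0.7, -0.0]
width: 0.006
```

Run:
```python
from h import *
show();b=imaging.read_camera("top");plate(im=b)
w=imaging.read_camera("wrist");cv2.imwrite("pics/w2.png",np.hstack([cv2.resize(w[150:330,140:380],None,fx=2,fy=2),cv2.resize(b[130:240,100:200],(320,352))[:, :]  if 0 else np.vstack([cv2.resize(b[130:240,100:200],(318,350)),np.zeros((10,318,3),np.uint8)])]))
```

```text
t 3.8 q [ 0.163   0.1486  2.0075 -0.0008  0.9871  0.7153] pos [0.5351 0.113  0.0729] bed [-0.1256 63.6004 72.8562] 
axes in bed [[-0.001, 1.0, -0.002], [-0.002, -0.002, -1.0], [-1.0, -0.001, 0.002]] F [-0.3989  0.7338 -0.035 ] w 0.006
x -25 white y [-90.3 -85.5 -25.5 -16.8 -15.3]
x 0 white y [-85.6 -84.  -24.6 -16.8 -15.5]
x 25 white y [-86.3 -82.8 -23.6 -16.8 -15.5]
```

View pics/w2.png

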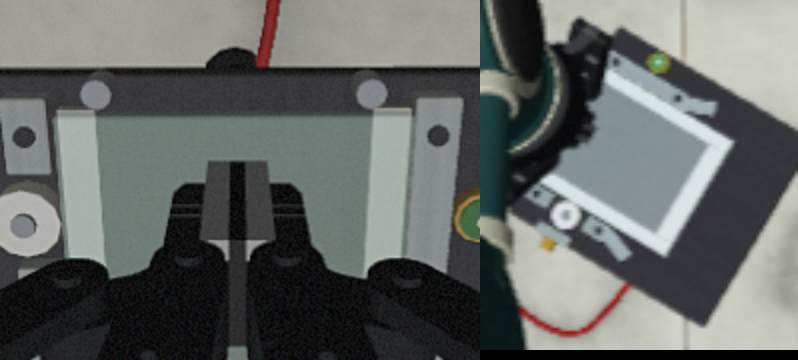

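Run:
```python
from h import *
s=monitor.read_state();Rm=R.from_rotvec(s["tcp_rot"]).as_matrix()
for p in [(0,0,-11),(-5,0,-11),(-10,0,-11),(0,12,-11),(0,0,0),(-10,0,0)]:
    print(p,proj("wrist",[s["tool_pos"]+Rm@(np.array(p)/1000)],s)[0])
print("pin tops",proj("wrist",[bw((34,82,80)),bw((-34,82,80))],s).tolist(),"plate end",proj("wrist",[bw((0,78,78)),bw((0,78,73))],s).tolist())
```

```text
(0, 0, -11) [259.0707 209.6187]
(-5, 0, -11) [259.1004 213.1286]
(-10, 0, -11) [259.1319 216.84  ]
(0, 12, -11) [282.349  209.6025]
(0, 0, 0) [259.0636 229.2872]
(-10, 0, 0) [259.1233 237.4788]
pin tops [[328.29545534847705, 201.3947475717444], [189.673923276767, 201.7156521830019]] plate end [[258.9848984924501, 207.8195037037798], [258.9631751426824, 204.4297673056228]]
```

>>> jog_arm(rows=[[0.002,0,0,0,0,0,0],[0.004,0,0,0,0,0,0],[0.006,0,0,0,0,0,0],[0.006,0,0,0,0,0,0]])

```text
time: 4.3
tool_pos: [0.5352, 0.1134, 0.0665]
tcp_rot: [1.601, 0.896, -1.605]
wrist_force: [-0.5, -0.6, 0.9]
width: 0.003
```

Run:
```python
from h import *
s=show();a=imaging.read_camera("scene");u=proj("scene",[s["tool_pos"]],s)[0];print(u)
a=a.copy();c=cv2.resize(a[120:220,140:270],None,fx=6,fy=6,interpolation=2)
v=((u-[140,120])*6).astype(int);cv2.circle(c,tuple(v.tolist()),4,(0,0,255),1);cv2.imwrite("pics/s2.png",c)
```

```text
t 4.3 q [ 0.1635  0.1567  2.0116 -0.0005  0.9751  0.7155] pos [0.5352 0.1134 0.0665] bed [-0.2635 63.9537 66.5027] 
axes in bed [[-0.001, 1.0, -0.002], [-0.002, -0.002, -1.0], [-1.0, -0.001, 0.002]] F [-0.4681 -0.6232  0.9271] w 0.003
[184.3499 175.3942]
```

View pics/s2.png

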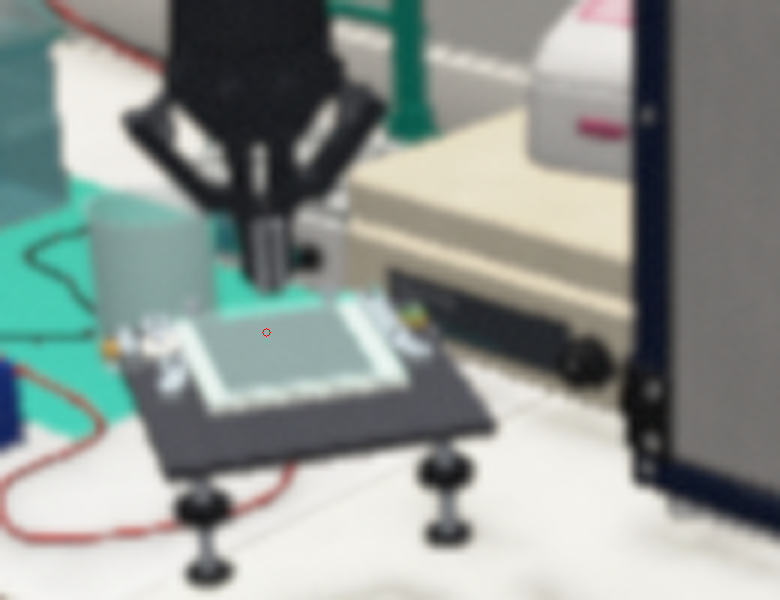

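The scene shows the finger end at crop (268,290), about 7 px above the projected TCP at (266,332). The real tips end about 20 mm behind the reported TCP, so the fingers passed above the plate. A gentle touch on the glass will calibrate this.

>>> jog_arm(rows=[[0.002,0,0,0,0,0,0],[0.004,0,0,0,0,0,0],[0.005,0,0,0,0,0,0],[0.006,0,0,0,0,0,0],[0.006,0,0,0,0,0,0]])

```text
time: 4.85
tool_pos: [0.5351, 0.1133, 0.0605]
tcp_rot: [1.601, 0.896, -1.605]
wrist_force: [0.7, 0.4, -0.7]
width: -0.002
```

>>> jog_arm(rows=[[0.001,0,0,0,0,0,0],[0.002,0,0,0,0,0,0],[0.002,0,0,0,0,0,0]])

```text
time: 5.15
tool_pos: [0.535, 0.1133, 0.0583]
tcp_rot: [1.601, 0.896, -1.605]
wrist_force: [-0.4, 0.3, 0.2]
width: 0.001
```

>>> jog_arm(rows=[[0.001,0,0,0,0,0,0],[0.002,0,0,0,0,0,0],[0.002,0,0,0,0,0,0]])

```text
time: 5.45
tool_pos: [0.5348, 0.1133, 0.0561]
tcp_rot: [1.601, 0.896, -1.605]
wrist_force: [-0.4, 0.1, 0.3]
width: -0.0
```

>>> jog_arm(rows=[[0.001,0,0,0,0,0,0],[0.002,0,0,0,0,0,0],[0.002,0,0,0,0,0,0]])

```text
time: 5.75
tool_pos: [0.5349, 0.1133, 0.0545]
tcp_rot: [1.601, 0.896, -1.605]
wrist_force: [-2.0, 0.2, 2.7]
width: 0.003
```

>>> jog_arm(rows=[[0.001,0,0,0,0,0,0],[0.002,0,0,0,0,0,0],[0.002,0,0,0,0,0,0]])

```text
time: 6.05
tool_pos: [0.535, 0.1133, 0.0544]
tcp_rot: [1.6, 0.896, -1.606]
wrist_force: [-6.7, -0.5, 13.2]
width: 0.008
```

>>> jog_arm(rows=[[0.001,0,0,0,0,0,0],[0.002,0,0,0,0,0,0],[0.002,0,0,0,0,0,0]])

```text
time: 6.35
tool_pos: [0.535, 0.1133, 0.0544]
tcp_rot: [1.6, 0.896, -1.606]
wrist_force: [-6.0, -1.6, 13.7]
width: 0.002
```

Contact on the glass (78 mm up) came at TCP z = 54.7 mm, so the shut tips end 23.3 mm behind the reported TCP. I raise, go behind the plate, descend to a true tip height of 73 mm and start pushing.

>>> jog_arm(rows=[[-0.014,0,0,0,0,0,0],[-0.014,0,0,0,0,0,0],[-0.014,0,-0.015,0,0,0,0],[-0.014,0,-0.034,0,0,0,0],[-0.014,0,-0.034,0,0,0,0],[-0.014,0,-0.034,0,0,0,0],[-0.005,0,-0.034,0,0,0,0],[0.0045,0,-0.034,0,0,0,0],[0.0045,0,-0.034,0,0,0,0],[0.0045,0,-0.03,0,0,0,0],[0.0045,0,-0.026,0,0,0,0],[0.0045,0,-0.022,0,0,0,0],[0.0045,0,-0.018,0,0,0,0],[0.0045,0,-0.014,0,0,0,0],[0.0045,0,-0.01,0,0,0,0]])

```text
time: 7.85
tool_pos: [0.5404, 0.1217, 0.0502]
tcp_rot: [1.601, 0.896, -1.605]
wrist_force: [0.4, 2.1, 0.5]
width: -0.002
```

Run:
```python
from h import *
show();plate()
```

```text
t 7.85 q [ 0.1767  0.1893  2.008  -0.0004  0.9463  0.7286] pos [0.5404 0.1217 0.0502] bed [-0.1558 73.7824 50.2022] 
axes in bed [[-0.001, 1.0, -0.002], [-0.002, -0.002, -1.0], [-1.0, -0.001, 0.002]] F [0.4095 2.0988 0.5357] w -0.002
x -25 white y [-87.3 -84.9 -39.1 -30.9 -29.3]
x 0 white y [-85.4 -82.8 -38.2 -30.7 -29.3]
x 25 white y [-87.1 -82.8 -37.5 -30.5 -29.3]
```

>>> jog_arm(rows=[[0,0,0.004,0,0,0,0],[0,0,0.008,0,0,0,0],[0,0,0.012,0,0,0,0],[0,0,0.016,0,0,0,0],[0,0,0.02,0,0,0,0],[0,0,0.024,0,0,0,0],[0,0,0.028,0,0,0,0],[0,0,0.032,0,0,0,0],[0,0,0.036,0,0,0,0],[0,0,0.04,0,0,0,0],[0,0,0.044,0,0,0,0],[0,0,0.048,0,0,0,0],[0,0,0.052,0,0,0,0],[0,0,0.056,0,0,0,0],[0,0,0.06,0,0,0,0],[0,0,0.064,0,0,0,0],[0,0,0.067,0,0,0,0],[0,0,0.07,0,0,0,0],[0,0,0.07,0,0,0,0]])

```text
time: 9.8
tool_pos: [0.503, 0.061, 0.0502]
tcp_rot: [1.6, 0.896, -1.606]
wrist_force: [-0.4, 0.3, 0.9]
width: 0.002
```

Run:
```python
from h import *
s=show();plan(bw([0,3,250]),rot((0,0,-1),(1,0,0)))
np.save("pics/q.npy",s["q"])
b=imaging.read_camera("top");cv2.imwrite("pics/top2.png",b)
# candidate kinematics from data: tool-down poses
D=[([.2648,1.6054],np.hypot(.2519,.6254),.2063),([.0722,1.8401],np.hypot(.5521,.1416),.2002),([.1893,2.008],np.hypot(.5404,.1217),.0502),([.1486,2.0075],np.hypot(.5351,.113),.0729),(s["q"][1:3],np.hypot(*s["tool_pos"][:2]),s["tool_pos"][2])]
from scipy.optimize import least_squares
def f(p):
    a,L1,L2,h,e=p;o=[]
    for q,r,z in D:
        t=q[0]+q[1];o+= [a+L1*np.sin(q[0])+L2*np.sin(t)-e*np.cos(t)-r,h+L1*np.cos(q[0])+L2*np.cos(t)+e*np.sin(t)-z]
    return o
r=least_squares(f,[0,.4,.4,.0,0]);print(r.x,np.abs(r.fun).max(),np.linalg.svd(r.jac)[1])
```

```text
t 9.8 q [ 0.0727  0.1058  2.1053 -0.0019  0.9336  0.6256] pos [0.503  0.061  0.0502] bed [-0.3642  2.5065 50.2364] 
axes in bed [[-0.002, 1.0, -0.002], [-0.003, -0.002, -1.0], [-1.0, -0.002, 0.003]] F [-0.3909  0.2647  0.8858] w 0.002
shift [-0.1998  0.      0.0001] turn [-0.002   0.0031  0.0017] steps>= 4.0
[-0.      0.5109  0.5664 -0.1179 -0.0019] 0.0002959946387511847 [3.8607 3.1537 0.2932 0.2325 0.0942]
```

>>> jog_arm(rows=[[-0.03,0,0,0,0,0,0],[-0.07,0,0,0,0,0,0],[-0.12,0,0,0,0,0,50],[-0.17,0,0,0,0,0,50],[-0.2,0,0,0,0,0,50],[-0.2,0,0.05,0,0.12,0,50],[-0.2,0,0.1,0,0.25,0,50],[-0.2,0,0.1,0,0.4,0,50],[-0.2,0,0.1,0,0.5,0,50],[-0.2,0,0.1,0,0.5,0,50],[-0.2,0,0.1,0,0.5,0,50]])

```text
time: 10.95
tool_pos: [0.4509, -0.0246, 0.2503]
tcp_rot: [2.044, 1.14, -1.221]
wrist_force: [0.1, -0.1, 0.0]
width: 0.497
```

```bash
cat >> h.py <<'E'
KP=[.5109,.5664,-.1179,-.0019]  # L1,L2,h-d,e
def fk(q,L1,L2,h,e,d):
    t=q[1]+q[2];z1=R.from_euler("z",q[0])
    W=z1.apply([L1*np.sin(q[1])+L2*np.sin(t)-e*np.cos(t),0,h+L1*np.cos(q[1])+L2*np.cos(t)+e*np.sin(t)])
    F=z1*R.from_euler("y",t)*R.from_euler("z",q[3])*R.from_euler("y",q[4])*R.from_euler("z",q[5])
    M=F.as_matrix();return W+d*M[:,2],M   # M z = tool x
E
python3 - <<'E'
from h import *
s=show();b=imaging.read_camera("top");plate(im=b);cv2.imwrite("pics/top3.png",b)
for d in(.25,.3,.35,.4): print(d,fk(s["q"],KP[0],KP[1],KP[2]+d,KP[3],d)[0]-s["tool_pos"])
M=fk(s["q"],*KP[:2],0,0,0)[1];print("M^T Rtool",M.T@R.from_rotvec(s["tcp_rot"]).as_matrix())
for n,uv in zip("abcd",[]):pass
H=cv2.cvtColor(b,cv2.COLOR_BGR2HSV)
cv2.imwrite("pics/t3c.png",cv2.resize(b[130:240,100:215],None,fx=5,fy=5,interpolation=2))
E
```

```text
t 10.95 q [-0.5164 -0.2826  2.1495  0.5163  1.2954 -0.1097] pos [ 0.4509 -0.0246  0.2503] bed [ -0.027  -97.6679 250.2829] 
axes in bed [[0.0, 1.0, -0.005], [0.475, -0.005, -0.88], [-0.88, -0.003, -0.475]] F [ 0.1377 -0.0898  0.0358] w 0.497
x -25 white y [-98.6 -96.7 -87.4 -79.2 -77.5]
x 0 white y [-99.4 -97.3 -88.1 -79.2 -77.5]
x 25 white y [-90.1 -88.  -64.8 -20.8 -15.1]
0.25 [-0.0421 -0.071  -0.0146]
0.3 [-0.0297 -0.0507 -0.0086]
0.35 [-0.0173 -0.0305 -0.0026]
0.4 [-0.0049 -0.0102  0.0035]
M^T Rtool [[-0. -1. -0.]
 [-0.  0. -1.]
 [ 1. -0.  0.]]
```

View pics/t3c.png

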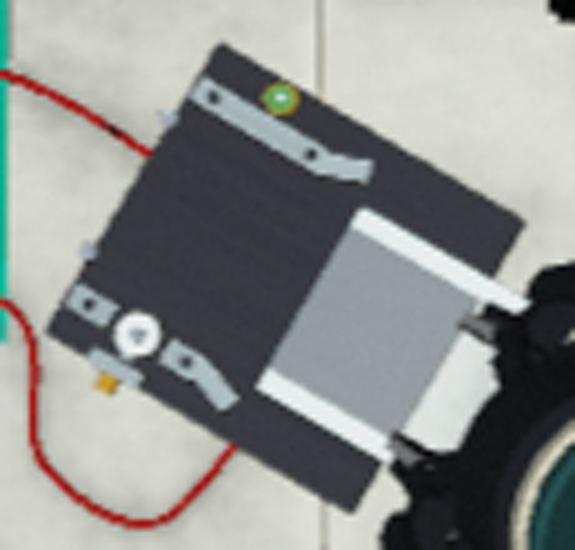

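The plate lies square, clearly overhanging the open edge, with its +y corners at crop (365,210) and (262,380). The arm model's orientation matches exactly; I fit the lengths and check whether the flip fits joint 6.

```bash
cat >> h.py <<'E'
QD=[([-1.2249,.2648,1.6054,0,1.2737,-.0369],[.2519,-.6254,.2063]),([.2078,.0722,1.8401,-.0006,1.2308,.7585],[.5521,.1416,.2002]),([.1799,.1634,1.9891,-.0006,.9895,.7313],[.5421,.1237,.0734]),
([.0727,.1058,2.1053,-.0019,.9336,.6256],[.503,.061,.0502]),([-.5164,-.2826,2.1495,.5163,1.2954,-.1097],[.4509,-.0246,.2503])]
from scipy.optimize import least_squares
def fitk():
    f=lambda p:np.concatenate([fk(q,*p)[0]-np.array(x) for q,x in QD])
    r=least_squares(f,[.5,.55,.3,0,.42]);return r.x,abs(r.fun).max()
JL=np.array([[-2.63,2.63],[-.94,2.18],[.31,2.57],[-1.31,4.45],[0,2.66],[-2.55,2.55]])
TM=np.array([[0,-1,0],[0,0,-1],[1,0,0.]])
def ik(p,Rt,K):
    """closed form; returns q (one branch, q5>0), or None"""
    L1,L2,h,e,d=K;M=Rt@TM.T;W=np.array(p)-d*M[:,2]
    q1=np.arctan2(W[1],W[0]);r=np.hypot(W[0],W[1]);z=W[2]-h;Lf=np.hypot(L2,e);D=np.hypot(r,z)
    c=(D*D-L1*L1-Lf*Lf)/(2*L1*Lf)
    if abs(c)>1:return None
    k=np.arccos(c);q2=np.arctan2(r,z)-np.arctan2(Lf*np.sin(k),L1+Lf*np.cos(k));q3=k+np.arctan2(e,L2)
    F=(R.from_euler("z",q1)*R.from_euler("y",q2+q3)).as_matrix();N=F.T@M
    q5=np.arccos(np.clip(N[2,2],-1,1));q4=np.arctan2(N[1,2],N[0,2]);q6=np.arctan2(N[2,1],-N[2,0])
    q=np.array([q1,q2,q3,q4,q5,q6])
    if q[3]<-1.31:q[3]+=2*np.pi
    return q
E
python3 - <<'E'
from h import *
K,e=fitk();print(K,e);np.save("K.npy",K)
for q,x in QD[-1:]:print(ik(x,fk(q,*K)[1]@TM,K),q)
# TCP(reported) real tip is 23mm behind; want real tip at y~-80 -> TCP y=-57
for az in(-40,-20,0,20,40):
  for y,z in((-57,74),(-20,74),(-57,120)):
   for sg in(1,-1):
    a=np.radians(az);x=(-np.sin(a),np.cos(a),0)
    q=ik(bw([0,y,z]),rot(x,(0,0,sg)),K);print(az,y,z,sg,q,"OK" if q is not None and (q>JL[:,0]).all() and (q<JL[:,1]).all() else "-")
E
```

```text
[ 0.5149  0.5659  0.2975 -0.0017  0.4209] 0.024898864917245238
[-0.5132 -0.2785  2.155   0.5179  1.2855 -0.1118] [-0.5164, -0.2826, 2.1495, 0.5163, 1.2954, -0.1097]
-40 -57 74 1 [-1.0363  1.0565  2.651   1.7502  1.6836  2.5858] -
-40 -57 74 -1 [-1.0363  1.0565  2.651   1.7502  1.6836 -0.5557] -
-40 -20 74 1 [-0.7827  1.0872  2.6643  1.9611  1.8307  2.5833] -
-40 -20 74 -1 [-0.7827  1.0872  2.6643  1.9611  1.8307 -0.5583] -
-40 -57 120 1 [-1.0363  0.8781  2.7235  1.7609  1.6642  2.6904] -
-40 -57 120 -1 [-1.0363  0.8781  2.7235  1.7609  1.6642 -0.4512] -
-20 -57 74 1 [-1.055   0.8677  2.4543  1.4171  1.5429  2.9633] -
-20 -57 74 -1 [-1.055   0.8677  2.4543  1.4171  1.5429 -0.1783] OK
-20 -20 74 1 [-0.9364  0.8777  2.4791  1.5341  1.5628  2.9265] -
-20 -20 74 -1 [-0.9364  0.8777  2.4791  1.5341  1.5628 -0.2151] OK
-20 -57 120 1 [-1.055   0.723   2.506   1.4152  1.5572  3.0553] -
-20 -57 120 -1 [-1.055   0.723   2.506   1.4152  1.5572 -0.0863] OK
0 -57 74 1 [-0.9445  0.8478  2.2123  1.1772  1.6021 -3.0664] -
0 -57 74 -1 [-0.9445  0.8478  2.2123  1.1772  1.6021  0.0752] OK
0 -20 74 1 [-0
[... 327 characters left out ...]
32  0.8991  1.96    0.9871  1.7294  0.2348] OK
20 -20 74 1 [-0.7381  0.8945  1.9768  1.0495  1.7079 -2.9079] -
20 -20 74 -1 [-0.7381  0.8945  1.9768  1.0495  1.7079  0.2337] OK
20 -57 120 1 [-0.8032  0.8063  1.9945  0.9957  1.7614 -2.8573] -
20 -57 120 -1 [-0.8032  0.8063  1.9945  0.9957  1.7614  0.2843] OK
40 -57 74 1 [-0.6499  0.9792  1.7139  0.8246  1.8866 -2.8175] -
40 -57 74 -1 [-0.6499  0.9792  1.7139  0.8246  1.8866  0.3241] OK
40 -20 74 1 [-0.5948  0.9769  1.7201  0.8783  1.8661 -2.8042] -
40 -20 74 -1 [-0.5948  0.9769  1.7201  0.8783  1.8661  0.3374] OK
40 -57 120 1 [-0.6499  0.8985  1.7459  0.837   1.9194 -2.7795] -
40 -57 120 -1 [-0.6499  0.8985  1.7459  0.837   1.9194  0.3621] OK
```

```bash
cat >> h.py <<'E'
def fk(q,L1,L2,h,e,d,b1=0,b2=0):
    t=q[1]+q[2];z1=R.from_euler("z",q[0])
    W=z1.apply([L1*np.sin(q[1])+L2*np.sin(t)-e*np.cos(t),b1,h+L1*np.cos(q[1])+L2*np.cos(t)+e*np.sin(t)])
    G=z1*R.from_euler("y",t)*R.from_euler("z",q[3])*R.from_euler("y",q[4])
    M=(G*R.from_euler("z",q[5])).as_matrix();return W+d*M[:,2]+G.apply([0,b2,0]),M
def ikn(p,Rt,K,q0):
    M=Rt@TM.T
    def f(q):
        P,N=fk(q,*K);return np.r_[(P-p)*5,R.from_matrix(N.T@M).as_rotvec()]
    r=least_squares(f,np.clip(q0,JL[:,0]+1e-3,JL[:,1]-1e-3),bounds=(JL[:,0],JL[:,1]));return r.x,np.linalg.norm(r.fun)
E
python3 - <<'E'
from h import *
for mode in(0,1,2):
    g=lambda p:np.concatenate([fk(q,*p[:5],p[5] if mode!=1 else 0,p[6] if mode!=0 else 0)[0]-np.array(x) for q,x in QD])
    r=least_squares(g,[.5,.55,.3,0,.42,.02,.0]);print(mode,r.x,abs(r.fun).max())
E
```

```text
0 [ 0.5121  0.5662  0.2517 -0.0014  0.3712  0.0249  0.    ] 5.509914601981025e-05
1 [ 0.521   0.5645  0.2428 -0.0014  0.3743 -0.8815  0.0243] 0.009047908920249759
2 [ 0.5122  0.5662  0.2516 -0.0014  0.3713  0.0247  0.0001] 4.462976017527431e-05
```

```bash
cat >> h.py <<'E'
K=[.5122,.5662,.2517,-.0014,.3712,.0249,0]
E
python3 - <<'E'
from h import *
seeds=[[-.9,.8,2.2,1.2,1.6,0],[-.9,.8,2.2,1.2,1.6,2],[-.9,.8,2.2,1.2,1.6,-2],[-.5,.3,1.5,2.5,1.6,1.5],[-.5,.8,1.5,.5,1.6,-1.5]]
for pit in(0,):
 for az in(-90,-60,-30,-15,0,15,30,60,90):
  for y,z in((-57,74),):
   for sg in(1,-1):
    a=np.radians(az);x=(-np.sin(a),np.cos(a),0)
    sol=[ikn(bw([0,y,z])+0,rot(x,(0,0,sg)),K,s) for s in seeds];b=min(sol,key=lambda t:t[1])
    q,e=b;lat=None
    print(az,y,z,sg,q.round(2),"err %.3f"%e)
E
```

```text
-90 -57 74 1 [ 0.87  0.36  2.42 -1.31  1.36  2.55] err 0.498
-90 -57 74 -1 [0.78 0.76 2.57 4.45 1.63 0.18] err 0.051
-60 -57 74 1 [-0.47  1.31  2.57  2.3   2.39  2.55] err 0.286
-60 -57 74 -1 [0.06 1.28 2.57 3.33 2.49 0.13] err 0.255
-30 -57 74 1 [-0.94  1.04  2.57  1.69  1.79  2.55] err 0.224
-30 -57 74 -1 [-0.97  0.79  2.57  1.63  1.62 -0.22] err 0.057
-15 -57 74 1 [-0.97  0.98  2.53  1.57  1.71  2.55] err 0.362
-15 -57 74 -1 [-0.96  0.71  2.46  1.42  1.57 -0.03] err 0.000
0 -57 74 1 [-0.84  0.54  2.25  1.15  1.53 -2.55] err 0.347
0 -57 74 -1 [-0.89  0.72  2.28  1.23  1.62  0.13] err 0.000
15 -57 74 1 [-0.77  0.66  2.08  1.02  1.66 -2.55] err 0.297
15 -57 74 -1 [-0.81  0.77  2.11  1.07  1.7   0.23] err 0.000
30 -57 74 1 [-0.68  0.77  1.91  0.9   1.79 -2.55] err 0.258
30 -57 74 -1 [-0.71  0.82  1.93  0.93  1.81  0.3 ] err 0.000
60 -57 74 1 [-0.48  0.93  1.61  0.68  2.03 -2.55] err 0.238
60 -57 74 -1 [-0.49  0.95  1.62  0.67  2.04  0.34] err 0.000
90 -57 74 1 [-0.29  1.05  1.39  0.46  2.24 -2.55] err 0.325
90 -57 74 -1 [-0.26  1.05  1.39  0.37  2.24  0.24] err 0.000
```

Run:
```python
from h import *
seeds=[[-.9,.8,2.2,1.2,1.6,-2],[-.5,.8,1.5,.5,1.6,-1.5],[-.9,.3,2.0,1.5,1.3,-2]]
# lay: minimise roll deficit: find q with tool x direction fixed, q6=-2.5 and see plate-side tilt
for y,z in((-57,100),):
 for az in(0,15,30,45):
  for be in(0,15,25,35,45):
    a,b=np.radians([az,be]);x=np.array([-np.sin(a)*np.cos(b),np.cos(a)*np.cos(b),-np.sin(b)])
    yv=np.array([-np.sin(a)*np.sin(b),np.cos(a)*np.sin(b),np.cos(b)])  # tool y 'up', perp x
    best=None
    for ro in np.radians(np.arange(-45,46,3)):
        yr=R.from_rotvec(x*ro).apply(yv)
        q,e=min([ikn(bw([0,y,z]),rot(x,yr),K,s) for s in seeds[:2]],key=lambda t:t[1])
        if e<1e-3 and abs(q[5])<2.5 and (best is None or abs(ro)<abs(best[0])):best=(ro,q)
    print(az,be,None if best is None else (round(np.degrees(best[0])),best[1].round(2)))
```

```text
0 0 (30, array([-0.89,  0.66,  2.3 ,  1.23,  1.63, -2.45]))
0 15 (18, array([-0.86,  0.4 ,  2.36,  1.18,  1.44, -2.46]))
0 25 (9, array([-0.81,  0.24,  2.38,  1.13,  1.32, -2.47]))
0 35 (0, array([-0.73,  0.1 ,  2.38,  1.04,  1.2 , -2.44]))
0 45 (0, array([-0.63, -0.01,  2.36,  0.92,  1.09, -2.22]))
15 0 (24, array([-0.81,  0.71,  2.12,  1.07,  1.72, -2.45]))
15 15 (15, array([-0.78,  0.5 ,  2.18,  1.02,  1.55, -2.47]))
15 25 (9, array([-0.74,  0.36,  2.2 ,  0.96,  1.44, -2.46]))
15 35 (0, array([-0.68,  0.23,  2.22,  0.89,  1.33, -2.49]))
15 45 (0, array([-0.6 ,  0.12,  2.23,  0.8 ,  1.22, -2.33]))
30 0 (18, array([-0.71,  0.77,  1.95,  0.94,  1.83, -2.5 ]))
30 15 (15, array([-0.69,  0.58,  2.  ,  0.87,  1.66, -2.45]))
30 25 (9, array([-0.66,  0.46,  2.04,  0.82,  1.55, -2.48]))
30 35 (3, array([-0.61,  0.34,  2.07,  0.76,  1.45, -2.49]))
30 45 (0, array([-0.54,  0.23,  2.09,  0.68,  1.34, -2.43]))
45 0 (18, array([-0.6 ,  0.84,  1.79,  0.81,  1.94, -2.46]))
45 15 (15, array([-0.59,  0.67,  1.84,  0.74,  1.78, -2.46]))
45 25 (12, array([-0.56,  0.55,  1.88,  0.69,  1.67, -2.46]))
45 35 (9, array([-0.52,  0.43,  1.93,  0.64,  1.56, -2.45]))
45 45 (3, array([-0.47,  0.32,  1.97,  0.57,  1.45, -2.48]))
```

```bash
cat >> h.py <<'E'
def Rp(az,be,sg): # az,pitch-down deg; sg +-1 jaw y up/down
    a,b=np.radians([az,be]);x=[-np.sin(a)*np.cos(b),np.cos(a)*np.cos(b),-np.sin(b)]
    y=sg*np.array([-np.sin(a)*np.sin(b),np.cos(a)*np.sin(b),np.cos(b)]);return rot(x,y)
def rel(Ps,st,op):
    R0=R.from_rotvec(st["tcp_rot"])
    for (p,Rm) in Ps:
        d=R0.inv().apply(np.array(p)-st["tool_pos"]);r=(R0.inv()*R.from_matrix(Rm)).as_rotvec()
        print([float(v) for v in np.r_[np.round(d,4),np.round(r,3)]]+[op],end=", ")
    print()
def jpath(q0,q1,n): return [np.array(q0)+(np.array(q1)-q0)*k/n for k in range(1,n+1)]
def pose(q): P,M=fk(q,*K);return P,M@TM
E
python3 - <<'E'
from h import *
s=show();q0=s["q"]
q1,e1=ikn(bw([0,-150,110]),Rp(0,8,-1),K,[-.9,.7,2.2,1.2,1.6,.1]);q3,e3=ikn(bw([0,-58,82]),Rp(0,8,-1),K,q1)
print(q1,e1,q3,e3)
n=int(np.ceil(abs(q1-q0).max()/.14));path=[pose(q) for q in jpath(q0,q1,n)]
print(n);[print(wb(p).round(0),"tip",wb(p-Rm[:,0]*.036).round(0)) for p,Rm in path]
rel(path+path[-1:],s,60)
E
```

```text
t 11.0 q [-0.5142 -0.2824  2.1484  0.5165  1.2954 -0.11  ] pos [ 0.4515 -0.0238  0.2508] bed [  0.078  -96.736  250.8246] 
axes in bed [[-0.0, 1.0, -0.003], [0.475, -0.002, -0.88], [-0.88, -0.002, -0.475]] F [-0.1528 -0.1363  0.1958] w 0.497
[-1.0823  0.5246  2.2723  1.0233  1.6097  0.2956] 1.866333754761359e-10 [-0.8877  0.5691  2.3267  1.2102  1.5157  0.232 ] 5.433336850593438e-11
6
[  -7. -105.  206.] tip [  -3. -126.  236.]
[ -14. -112.  172.] tip [  -7. -136.  198.]
[ -18. -118.  147.] tip [ -10. -146.  168.]
[ -17. -125.  130.] tip [ -10. -157.  146.]
[ -11. -135.  118.] tip [  -7. -169.  129.]
[  -0. -150.  110.] tip [  -0. -186.  115.]
[0.0352, -0.0068, 0.029, 0.249, 0.087, -0.131, 60], [0.0622, -0.0136, 0.0514, 0.499, 0.186, -0.256, 60], [0.0812, -0.0175, 0.0684, 0.747, 0.298, -0.376, 60], [0.0929, -0.0168, 0.0826, 0.988, 0.426, -0.495, 60], [0.0983, -0.0107, 0.0968, 1.222, 0.569, -0.612, 60], [0.0986, 0.0003, 0.1138, 1.442, 0.729, -0.731, 60], [0.0986, 0.0003, 0.1138, 1.442, 0.729, -0.731, 60],
```

>>> jog_arm(rows=[[0.018,-0.003,0.015,0.125,0.044,-0.066,60],[0.035,-0.007,0.029,0.249,0.087,-0.131,60],[0.049,-0.01,0.04,0.374,0.137,-0.194,60],[0.062,-0.014,0.051,0.499,0.186,-0.256,60],[0.072,-0.016,0.06,0.623,0.242,-0.316,60],[0.081,-0.017,0.068,0.747,0.298,-0.376,60],[0.087,-0.017,0.076,0.868,0.362,-0.436,60],[0.093,-0.017,0.083,0.988,0.426,-0.495,60],[0.096,-0.014,0.09,1.105,0.498,-0.554,60],[0.098,-0.011,0.097,1.222,0.569,-0.612,60],[0.099,-0.005,0.105,1.332,0.649,-0.672,60],[0.0986,0,0.114,1.442,0.729,-0.731,60],[0.0986,0,0.114,1.442,0.729,-0.731,60],[0.0986,0,0.114,1.442,0.729,-0.731,60]])

```text
time: 12.4
tool_pos: [0.4237, -0.0685, 0.1093]
tcp_rot: [-1.487, -0.705, 0.906]
wrist_force: [2.1, 0.6, 0.1]
width: 0.597
```

Run:
```python
from h import *
s=show();plan(bw([0,-95,82]),Rp(0,8,-1));plan(bw([0,-58,82]),Rp(0,8,-1))
a=imaging.read_camera("scene");b=imaging.read_camera("top")
cv2.imwrite("pics/pg.png",np.hstack([cv2.resize(a[120:300,60:310],None,fx=2,fy=2,interpolation=2),cv2.resize(b[130:280,100:240],(336,360),interpolation=2)])[:, :836])
im=cv2.imread("pics/pg.png");cv2.imwrite("pics/pg.png",cv2.resize(im,None,fx=.95,fy=.95))
for n in("scene","top"):print(n,proj(n,[s["tool_pos"]-R.from_rotvec(s["tcp_rot"]).as_matrix()[:,0]*.03],s))
```

```text
t 12.4 q [-1.0796  0.5264  2.2701  1.0214  1.6098  0.2955] pos [ 0.4237 -0.0685  0.1093] bed [  -0.2763 -149.344   109.3079] 
axes in bed [[-0.004, 0.001, -1.0], [0.99, -0.14, -0.004], [-0.14, -0.99, -0.0]] F [2.0939 0.6476 0.1202] w 0.597
shift [ 0.0576  0.0194 -0.0005] turn [ 0.0008  0.0044 -0.0006] steps>= 1.2
shift [ 0.0943  0.0143 -0.0007] turn [ 0.0008  0.0044 -0.0006] steps>= 1.9
scene [[203.9016 194.7053]]
top [[226.9922 227.2477]]
```

View pics/pg.png

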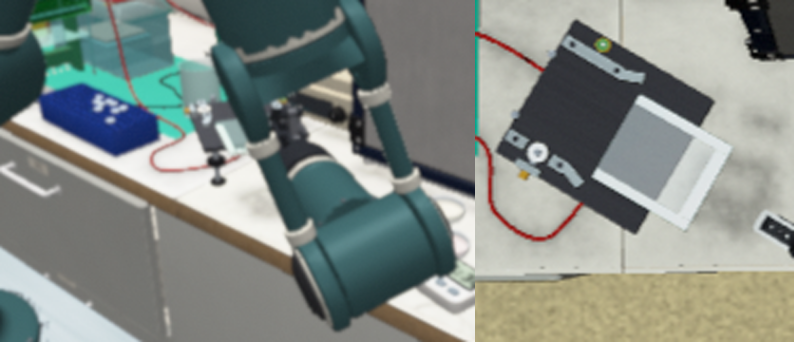

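The plate overhangs square. In the right panel its bar corners are at (731,150) and (686,230), its +y corners at (640,95) and (593,175). The gripper is lined up in front. I check the plate pose and then advance with the jaws 60% open.

Run:
```python
from h import *
f=lambda a:(np.array(a,float)/.95-[500,0])/2.4+[100,130]
print(np.array([wb(p) for p in onz("top",f([(731,150),(686,230),(640,95),(593,175)]),.075)]).round(1))
```

```text
[[  41.2 -114.8   75. ]
 [ -46.  -116.8   75. ]
 [  42.3  -12.2   75. ]
 [ -46.4  -13.1   75. ]]
```

>>> jog_arm(rows=[[0.02,0.01,0,0,0.002,0,60],[0.04,0.019,0,0,0.004,0,60],[0.055,0.019,0,0,0.004,0,60],[0.065,0.018,0,0,0.004,0,60],[0.075,0.017,0,0,0.004,0,60],[0.085,0.015,0,0,0.004,0,60],[0.094,0.014,0,0,0.004,0,60],[0.094,0.014,0,0,0.004,0,60],[0.094,0.014,0,0,0.004,0,60]])

```text
time: 13.4
tool_pos: [0.4714, 0.009, 0.0832]
tcp_rot: [-1.492, -0.703, 0.903]
wrist_force: [-0.4, 0.6, -0.3]
width: 0.598
```

>>> jog_arm(rows=[[0,0,0,0,0,0,30],[0,0,0,0,0,0,20],[0,0,0,0,0,0,15],[0,0,0,0,0,0,12],[0,0,0,0,0,0,10],[0,0,0,0,0,0,5],[0,0,0,0,0,0,0],[0,0,0,0,0,0,0],[0,0,0,0,0,0,0],[0,0,0,0,0,0,0]], force=40)

```text
time: 14.4
tool_pos: [0.4714, 0.0091, 0.0831]
tcp_rot: [-1.492, -0.703, 0.903]
wrist_force: [0.0, 0.5, -1.7]
width: 0.087
```

Run:
```python
from h import *
s=show();q0=s["q"]
q1,e1=ikn(bw([0,-100,190]),Rp(0,8,-1),K,q0)
print(q1,e1)
for y in(-85,-65):
  for z in(160,200,260):
    q2,e2=ikn(bw([0,y,z]),Rp(0,33,1),K,[-.8,0.1,2.3,1.05,1.2,-2.4]);print(y,z,q2,e2)
```

```text
t 14.4 q [-0.8884  0.564   2.3275  1.2086  1.5154  0.232 ] pos [0.4714 0.0091 0.0831] bed [ -0.1353 -58.3066  83.1234] 
axes in bed [[-0.0, 0.004, -1.0], [0.99, -0.141, -0.001], [-0.141, -0.99, -0.004]] F [ 0.0472  0.5142 -1.689 ] w 0.087
[-0.9806  0.3099  2.3328  1.1252  1.6466  0.4512] 1.1113105908584266e-09
-85 160 [-0.8194  0.0124  2.3447  0.9794  1.3412 -2.3671] 1.4089408583663513e-08
-85 200 [-0.8194 -0.0606  2.3198  0.9629  1.3964 -2.2847] 4.01296595965806e-11
-85 260 [-0.8194 -0.1517  2.2698  0.9473  1.478  -2.1685] 2.8777810900516942e-15
-65 160 [-0.7713  0.0053  2.3519  1.0088  1.3126 -2.3481] 7.256061657718057e-15
-65 200 [-0.7713 -0.0681  2.3268  0.9893  1.366  -2.263 ] 7.731722697660514e-11
-65 260 [-0.7713 -0.1597  2.2765  0.9696  1.4451 -2.1437] 1.464405955664655e-14
```

Run:
```python
from h import *
s=show();P1=(bw([0,-100,220]),Rp(0,8,-1))
R0=(s["tool_pos"],R.from_rotvec(s["tcp_rot"]).as_matrix())
rel([P1],s,0)
q1,_=ikn(*P1,K,s["q"]);q2,_=ikn(bw([0,-85,260]),Rp(0,33,1),K,[-.8,0.1,2.3,1.05,1.2,-2.4]);print(q1,q2)
s1={"tool_pos":P1[0],"tcp_rot":R.from_matrix(P1[1]).as_rotvec()}
path=[pose(q) for q in jpath(q1,q2,24)]
rel(path[:12],s1,0);print()
s2={"tool_pos":path[11][0],"tcp_rot":R.from_matrix(path[11][1]).as_rotvec()}
rel(path[12:],s2,0)
```

```text
t 14.4 q [-0.8884  0.564   2.3275  1.2086  1.5154  0.232 ] pos [0.4714 0.0091 0.0831] bed [ -0.1353 -58.3066  83.1234] 
axes in bed [[-0.0, 0.004, -1.0], [0.99, -0.141, -0.001], [-0.141, -0.99, -0.004]] F [ 0.0472  0.5142 -1.689 ] w 0.087
[-0.0606, -0.1296, -0.0006, 0.004, 0.0, -0.002, 0], 
[-0.9806  0.2399  2.3321  1.131   1.6768  0.5153] [-0.8194 -0.1517  2.2698  0.9473  1.478  -2.1685]
[0.0012, -0.001, 0.0006, -0.129, -0.008, 0.018, 0], [0.0022, -0.002, 0.0012, -0.258, -0.017, 0.036, 0], [0.0032, -0.0031, 0.0017, -0.387, -0.029, 0.053, 0], [0.0041, -0.0042, 0.0022, -0.517, -0.042, 0.068, 0], [0.005, -0.0054, 0.0026, -0.646, -0.057, 0.083, 0], [0.0058, -0.0066, 0.0029, -0.776, -0.074, 0.096, 0], [0.0065, -0.0078, 0.0032, -0.905, -0.092, 0.108, 0], [0.0071, -0.0091, 0.0034, -1.034, -0.112, 0.119, 0], [0.0077, -0.0105, 0.0036, -1.164, -0.134, 0.128, 0], [0.0082, -0.012, 0.0037, -1.293, -0.157, 0.135, 0], [0.0086, -0.0135, 0.0037, -1.422, -0.183, 0.142, 0], [0.009, -0.0151, 0.0037, -1.551, -0.21, 0.146, 0], 

[-0.0001, 0.0, -0.0017, -0.131, -0.018, -0.001, 0], [-0.0002, 0.0001, -0.0035, -0.261, -0.037, -0.003, 0], [-0.0004, 0.0003, -0.0053, -0.392, -0.055, -0.008, 0], [-0.0008, 0.0004, -0.0073, -0.523, -0.073, -0.014, 0], [-0.0011, 0.0007, -0.0093, -0.653, -0.09, -0.022, 0], [-0.0016, 0.0009, -0.0114, -0.784, -0.107, -0.032, 0], [-0.0021, 0.0012, -0.0136, -0.915, -0.124, -0.044, 0], [-0.0027, 0.0016, -0.0159, -1.045, -0.14, -0.058, 0], [-0.0034, 0.002, -0.0182, -1.176, -0.156, -0.073, 0], [-0.0041, 0.0024, -0.0207, -1.307, -0.17, -0.09, 0], [-0.005, 0.0028, -0.0233, -1.437, -0.184, -0.11, 0], [-0.0059, 0.0033, -0.026, -1.567, -0.198, -0.131, 0],
```

>>> jog_arm(rows=[[-0.001,-0.005,0,0,0,0,0],[-0.003,-0.012,0,0,0,0,0],[-0.006,-0.02,0,0,0,0,0],[-0.01,-0.03,0,0,0,0,0],[-0.015,-0.04,0,0,0,0,0],[-0.02,-0.05,0,0,0,0,0]])

```text
time: 15.0
tool_pos: [0.4644, -0.002, 0.1366]
tcp_rot: [-1.493, -0.703, 0.903]
wrist_force: [-0.7, -0.0, -1.0]
width: 0.085
```

>>> jog_arm(rows=[[-0.005,-0.012,0,0,0,0,0],[-0.012,-0.028,0,0,0,0,0],[-0.02,-0.044,0,0,0,0,0],[-0.03,-0.06,0,0,0,0,0],[-0.036,-0.072,0,0,0,0,0],[-0.04,-0.079,0,0,0,0,0],[-0.04,-0.079,0,0,0,0,0]])

```text
time: 15.7
tool_pos: [0.4494, -0.0267, 0.2213]
tcp_rot: [-1.496, -0.703, 0.902]
wrist_force: [0.1, 0.0, -1.8]
width: 0.085
```

>>> jog_arm(rows=[[0.001,-0.001,0.001,-0.129,-0.008,0.018,0],[0.002,-0.002,0.001,-0.258,-0.017,0.036,0],[0.003,-0.003,0.002,-0.387,-0.029,0.053,0],[0.004,-0.004,0.002,-0.517,-0.042,0.068,0],[0.005,-0.005,0.003,-0.646,-0.057,0.083,0],[0.006,-0.007,0.003,-0.776,-0.074,0.096,0],[0.0065,-0.008,0.003,-0.905,-0.092,0.108,0],[0.007,-0.009,0.003,-1.034,-0.112,0.119,0],[0.008,-0.0105,0.004,-1.164,-0.134,0.128,0],[0.008,-0.012,0.004,-1.293,-0.157,0.135,0],[0.0085,-0.0135,0.004,-1.422,-0.183,0.142,0],[0.009,-0.015,0.004,-1.551,-0.21,0.146,0]])

```text
time: 16.9
tool_pos: [0.4512, -0.0145, 0.2339]
tcp_rot: [2.523, 1.482, -0.482]
wrist_force: [0.1, -0.2, -1.0]
width: 0.087
```

Run:
```python
from h import *
s=show();q2,_=ikn(bw([0,-85,260]),Rp(0,33,1),K,[-.8,0.1,2.3,1.05,1.2,-2.4])
rel([pose(q) for q in jpath(s["q"],q2,12)],s,0)
```

```text
t 16.9 q [-0.9001  0.0376  2.3032  1.0368  1.5759 -0.8328] pos [ 0.4512 -0.0145  0.2339] bed [ -5.0625 -88.9039 233.9153] 
axes in bed [[-0.041, 0.999, 0.003], [0.931, 0.039, -0.362], [-0.362, -0.012, -0.932]] F [ 0.0913 -0.1653 -0.9581] w 0.087
[-0.0002, 0.0002, -0.0018, -0.13, -0.018, -0.001, 0], [-0.0004, 0.0004, -0.0035, -0.26, -0.036, -0.004, 0], [-0.0006, 0.0007, -0.0053, -0.389, -0.054, -0.008, 0], [-0.0009, 0.001, -0.0072, -0.519, -0.071, -0.014, 0], [-0.0013, 0.0013, -0.0092, -0.649, -0.088, -0.022, 0], [-0.0018, 0.0017, -0.0113, -0.779, -0.105, -0.032, 0], [-0.0023, 0.0022, -0.0134, -0.909, -0.121, -0.044, 0], [-0.0029, 0.0027, -0.0157, -1.039, -0.137, -0.057, 0], [-0.0036, 0.0032, -0.018, -1.169, -0.152, -0.072, 0], [-0.0043, 0.0037, -0.0205, -1.299, -0.166, -0.089, 0], [-0.0051, 0.0043, -0.023, -1.428, -0.18, -0.108, 0], [-0.006, 0.0049, -0.0257, -1.558, -0.193, -0.129, 0],
```

>>> jog_arm(rows=[[0,0,-0.002,-0.13,-0.018,-0.001,0],[0,0,-0.0035,-0.26,-0.036,-0.004,0],[-0.0006,0.0007,-0.005,-0.389,-0.054,-0.008,0],[-0.001,0.001,-0.007,-0.519,-0.071,-0.014,0],[-0.001,0.001,-0.009,-0.649,-0.088,-0.022,0],[-0.002,0.002,-0.011,-0.779,-0.105,-0.032,0],[-0.002,0.002,-0.013,-0.909,-0.121,-0.044,0],[-0.003,0.003,-0.016,-1.039,-0.137,-0.057,0],[-0.0035,0.003,-0.018,-1.169,-0.152,-0.072,0],[-0.004,0.004,-0.0205,-1.299,-0.166,-0.089,0],[-0.005,0.004,-0.023,-1.428,-0.18,-0.108,0],[-0.006,0.005,-0.026,-1.558,-0.193,-0.129,0],[-0.006,0.005,-0.026,-1.558,-0.193,-0.129,0]])

```text
time: 18.2
tool_pos: [0.4575, -0.0132, 0.2601]
tcp_rot: [1.103, 1.133, 0.35]
wrist_force: [-0.2, -0.3, -1.3]
width: 0.087
```

Run:
```python
from h import *
s=show();a=imaging.read_camera("scene");b=imaging.read_camera("top")
c=np.hstack([cv2.resize(a[90:240,100:300],(480,360),interpolation=2),cv2.resize(b[130:280,100:233],(319,360),interpolation=2)]);cv2.imwrite("pics/fl.png",c)
Rm=R.from_rotvec(s["tcp_rot"]).as_matrix()
# predicted plate far end: from grip: bar end was 57.? mm before TCP -> far end = TCP + (~47mm) x
for k in(.044,.047,.050):print(k,wb(s["tool_pos"]+Rm[:,0]*k))
```

```text
t 18.2 q [-0.8187 -0.1523  2.27    0.9474  1.4784 -2.1684] pos [ 0.4575 -0.0132  0.2601] bed [ -0.3415 -84.5497 260.0676] 
axes in bed [[-0.001, -0.001, 1.0], [0.839, 0.544, 0.001], [-0.544, 0.839, 0.0]] F [-0.2438 -0.2938 -1.2534] w 0.087
0.044 [ -0.3705 -47.6434 236.1109]
0.047 [ -0.3725 -45.1271 234.4774]
0.05 [ -0.3744 -42.6107 232.844 ]
```

View pics/fl.png

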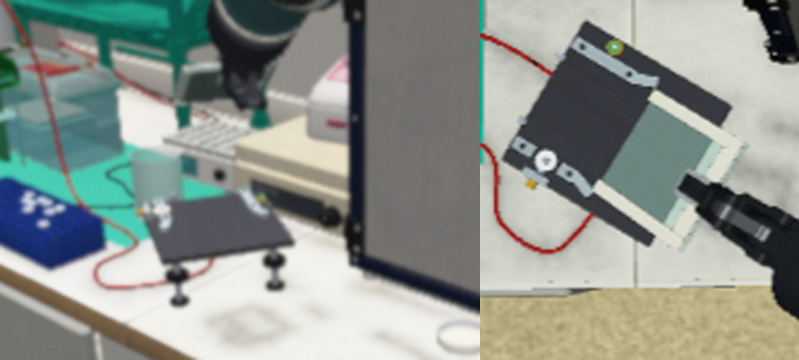

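The plate is turned over: its white U frame is now on top, and its far (+y) corners are at right-panel (655,95) and (595,185). Next I check the limits for the tilted lay-down.

Run:
```python
from h import *
s=monitor.read_state();Rm=R.from_rotvec(s["tcp_rot"]).as_matrix()
f=lambda a:(np.array(a,float)-[480,0])/2.4+[100,130]
print("far corners",np.array([wb(p) for p in onz("top",f([(655,95),(595,185)]),.235)]).round(1))
print("bar corners",np.array([wb(p) for p in onz("top",f([(746,148),(683,247)]),.295)]).round(1))
for be in(33,36,39):
  b=np.radians(be);sb,cb=np.sin(b),np.cos(b);k=47
  zc=70+k*sb+4*cb;yc=-6-k*cb+4*sb           # contact
  s0=57;g=25.5;yf=-110+g*sb+s0*cb;zf=70+g*cb-s0*sb
  for nm,y,z in(("contact",yc,zc),("flat",yf,zf),("rel",yf,zf-10),("ret",yf-50,zf-10)):
    q,e=ikn(bw([0,y,z]),Rp(0,be,1),K,[-.8,0.1,2.3,1.05,1.2,-2.4]);print(be,nm,round(y,1),round(z,1),q,"%.4f"%e)
```

```text
far corners [[ 44.3 -43.5 235. ]
 [-39.1 -39.5 235. ]]
bar corners [[  43.8 -132.4  295. ]
 [ -40.3 -129.8  295. ]]
33 contact -43.2 99.0 [-0.718   0.1302  2.3817  1.0873  1.2052 -2.4707] 0.0000
33 flat -48.3 60.3 [-0.7259  0.2184  2.3835  1.1062  1.1645 -2.55  ] 0.0107
33 rel -48.3 50.3 [-0.7197  0.2366  2.3798  1.1061  1.1503 -2.55  ] 0.0251
33 ret -98.3 50.3 [-0.8322  0.242   2.3585  1.004   1.2027 -2.55  ] 0.0419
36 contact -41.7 100.9 [-0.6868  0.0878  2.3787  1.0558  1.1704 -2.4043] 0.0000
36 flat -48.9 57.1 [-0.7047  0.1904  2.3875  1.0874  1.1262 -2.5169] 0.0000
36 rel -48.9 47.1 [-0.7047  0.2148  2.3884  1.0983  1.1145 -2.5419] 0.0000
36 ret -98.9 47.1 [-0.82    0.2204  2.3695  0.9984  1.1686 -2.55  ] 0.0133
39 contact -40.0 102.7 [-0.653   0.049   2.3737  1.02    1.1364 -2.3347] 0.0000
39 flat -49.7 53.9 [-0.6772  0.1597  2.3874  1.0577  1.086  -2.4627] 0.0000
39 rel -49.7 43.9 [-0.6772  0.1836  2.389   1.0697  1.0736 -2.488 ] 0.0000
39 ret -99.7 43.9 [-0.7998  0.1933  2.3762  0.9824  1.1318 -2.5235] 0.0000
```

Run:
```python
from h import *
s=monitor.read_state()
rel([(bw([-2,-60,200]),Rp(0,39,1)),(bw([-2,-40,112]),Rp(0,39,1))],s,0)
```

```text
[0.0531, -0.0365, -0.0013, -0.004, -0.001, -0.105, 0], [0.1178, -0.0995, -0.0009, -0.004, -0.001, -0.105, 0],
```

>>> jog_arm(rows=[[0.018,-0.012,0,0,0,-0.035,0],[0.036,-0.024,-0.001,-0.004,0,-0.07,0],[0.053,-0.036,-0.001,-0.004,-0.001,-0.105,0],[0.07,-0.053,-0.001,-0.004,-0.001,-0.105,0],[0.086,-0.069,-0.001,-0.004,-0.001,-0.105,0],[0.1,-0.083,-0.001,-0.004,-0.001,-0.105,0],[0.11,-0.092,-0.001,-0.004,-0.001,-0.105,0],[0.118,-0.0995,-0.001,-0.004,-0.001,-0.105,0],[0.118,-0.0995,-0.001,-0.004,-0.001,-0.105,0],[0.118,-0.0995,-0.001,-0.004,-0.001,-0.105,0]])

```text
time: 19.3
tool_pos: [0.4797, 0.0257, 0.1121]
tcp_rot: [1.04, 1.186, 0.268]
wrist_force: [-0.8, 0.4, -1.4]
width: 0.085
```

Run:
```python
from h import *
s=show();
for dz in(4,8,12):rel([(bw([-2,-40,112-dz]),Rp(0,39,1))],s,0)
```

```text
t 19.3 q [-0.6535  0.0262  2.3728  1.0108  1.15   -2.3126] pos [0.4797 0.0257 0.1121] bed [ -1.7921 -39.7972 112.0882] 
axes in bed [[-0.0, 0.0, 1.0], [0.778, 0.629, 0.0], [-0.629, 0.778, -0.0]] F [-0.8204  0.3648 -1.4234] w 0.085
[0.0024, -0.0033, -0.0002, -0.0, -0.0, -0.001, 0], 
[0.0049, -0.0064, -0.0002, -0.0, -0.0, -0.001, 0], 
[0.0074, -0.0095, -0.0002, -0.0, -0.0, -0.001, 0],
```

>>> jog_arm(rows=[[0.001,-0.0015,0,0,0,0,0],[0.0025,-0.003,0,0,0,0,0],[0.0037,-0.0047,0,0,0,0,0],[0.0044,-0.0055,0,0,0,0,0],[0.0044,-0.0055,0,0,0,0,0]])

```text
time: 19.8
tool_pos: [0.4802, 0.0255, 0.1056]
tcp_rot: [1.041, 1.185, 0.268]
wrist_force: [-0.0, -1.2, 1.9]
width: 0.08
```

>>> jog_arm(rows=[[0.0006,-0.0008,0,0,0,0,0],[0.0012,-0.0016,0,0,0,0,0],[0.0012,-0.0016,0,0,0,0,0]])

```text
time: 20.1
tool_pos: [0.4807, 0.0253, 0.1045]
tcp_rot: [1.041, 1.183, 0.269]
wrist_force: [-1.8, -1.3, 6.0]
width: 0.085
```

>>> jog_arm(rows=[[0,0,0,0,0,0,9],[0,0,0,0,0,0,11],[0,0,0,0,0,0,13],[0,0,0,0,0,0,15],[0,0,0,0,0,0,17],[0,0,0,0,0,0,19],[0,0,0,0,0,0,21],[0,0,0,0,0,0,23],[0,0,0,0,0,0,25],[0,0,0,0,0,0,27],[0,0,0,0,0,0,29],[0,0,0,0,0,0,31],[0,0,0,0,0,0,33],[0,0,0,0,0,0,35]])

```text
time: 21.5
tool_pos: [0.4807, 0.0253, 0.1045]
tcp_rot: [1.041, 1.183, 0.269]
wrist_force: [-0.3, 0.3, -1.0]
width: 0.351
```

Run:
```python
from h import *
s=show();b=imaging.read_camera("top");cv2.imwrite("pics/top5.png",b);plate(im=b)
rel([(bw([-2,-49.7,60]),Rp(0,39,1)),(bw([-2,-50,44]),Rp(0,39,1))],s,60)
H=cv2.cvtColor(b,cv2.COLOR_BGR2HSV);m=((H[...,2]>185)&(H[...,1]<40)).astype(np.uint8)
P=onz("top",np.argwhere(m)[:,::-1],.085);B=(P-TB)@MB*1000
for x0 in(-38,38):
    q=B[(abs(B[:,0]-x0)<4)&(B[:,1]<10)&(B[:,1]>-74)];print(x0,"strip top y",q[:,1].max().round(1))
```

```text
t 21.5 q [-0.6543  0.0446  2.3753  1.0213  1.14   -2.3342] pos [0.4807 0.0253 0.1045] bed [ -0.7197 -39.6278 104.5187] 
axes in bed [[0.001, -0.0, 1.0], [0.779, 0.627, -0.001], [-0.627, 0.779, 0.001]] F [-0.2552  0.3209 -0.9968] w 0.351
x -25 white y [-94.2 -91.5 -77.1 -68.  -65.9]
x 0 white y None
x 25 white y [-92.7 -87.9 -74.6 -68.2 -67.1]
[0.0201, -0.041, -0.0013, 0.0, 0.001, -0.003, 60], [0.0299, -0.0536, -0.0013, 0.0, 0.001, -0.003, 60], 
-38 strip top y 1.4
38 strip top y -1.1
```

>>> jog_arm(rows=[[0.001,-0.002,0,0,0,0,37],[0.002,-0.004,0,0,0,0,39],[0.003,-0.006,0,0,0,0,41],[0.004,-0.008,0,0,0,0,43],[0.005,-0.01,0,0,0,0,45],[0.006,-0.012,0,0,0,0,47],[0.007,-0.014,0,0,0,0,49],[0.008,-0.016,0,0,0,0,51],[0.009,-0.018,0,0,0,0,53],[0.01,-0.02,0,0,0,0,55],[0.011,-0.022,0,0,0,0,57],[0.012,-0.024,0,0,0,0,59],[0.013,-0.026,0,0,0,0,60],[0.014,-0.028,0,0,0,0,60],[0.015,-0.03,0,0,0,0,60],[0.016,-0.032,0,0,0,0,60],[0.017,-0.034,0,0,0,0,60],[0.018,-0.036,0,0,0,0,60],[0.019,-0.038,0,0,0,0,60],[0.02,-0.041,0,0,0,0,60]])

```text
time: 23.55
tool_pos: [0.4755, 0.0166, 0.06]
tcp_rot: [1.041, 1.183, 0.269]
wrist_force: [0.2, -1.0, -0.2]
width: 0.601
```

>>> jog_arm(rows=[[0.001,-0.0015,0,0,0,0,60],[0.002,-0.003,0,0,0,0,60],[0.0035,-0.0045,0,0,0,0,60],[0.005,-0.006,0,0,0,0,60],[0.006,-0.0075,0,0,0,0,60],[0.007,-0.009,0,0,0,0,60],[0.009,-0.011,0,0,0,0,60],[0.01,-0.0125,0,0,0,0,60]])

```text
time: 24.35
tool_pos: [0.4754, 0.0166, 0.0437]
tcp_rot: [1.041, 1.183, 0.269]
wrist_force: [0.1, 0.2, -0.5]
width: 0.601
```

```bash
cat >> h.py <<'E'
def strips(b,z=.078):
    H=cv2.cvtColor(b,cv2.COLOR_BGR2HSV);m=((H[...,2]>185)&(H[...,1]<40)).astype(np.uint8)
    P=onz("top",np.argwhere(m)[:,::-1],z);B=(P-TB)@MB*1000
    for x0 in(-38,38):
        q=B[(abs(B[:,0]-x0)<4)&(B[:,1]<84)&(B[:,1]>-74)];print(x0,"strip y range",q[:,1].min().round(1),q[:,1].max().round(1))
    for y0 in(-65,-45,-20,0,30,60):
        q=B[(abs(B[:,1]-y0)<4)&(abs(B[:,0])<53)][:,0]
        if len(q):print("y",y0,"outer x",np.percentile(q,[2,98]).round(1),"inner",q[q<0].max().round(1) if (q<0).any() else None,q[q>0].min().round(1) if (q>0).any() else None)
E
python3 - <<'E'
from h import *
s=show();b=imaging.read_camera("top");cv2.imwrite("pics/top6.png",b);strips(b)
rel([(bw([-2,-110,44]),Rp(0,39,1)),(bw([-2,-150,110]),Rp(0,39,1))],s,60)
E
```

```text
t 24.35 q [-0.6798  0.1846  2.3909  1.0722  1.0754 -2.4935] pos [0.4754 0.0166 0.0437] bed [ -0.6538 -49.7567  43.7163] 
axes in bed [[0.001, -0.0, 1.0], [0.779, 0.627, -0.0], [-0.627, 0.779, 0.001]] F [ 0.0509  0.1803 -0.4711] w 0.601
-38 strip y range -73.7 2.2
38 strip y range -73.6 83.7
y -65 outer x [-44.1  45.8] inner -35.0 37.1
y -45 outer x [-44.   46.3] inner -35.3 37.6
y -20 outer x [-43.9  46.5] inner -35.2 37.8
y 0 outer x [-43.   46.7] inner -34.8 37.5
[-0.0471, -0.0375, -0.0013, 0.0, 0.001, -0.003, 60], [-0.1197, -0.0112, -0.0012, 0.0, 0.001, -0.003, 60],
```

>>> jog_arm(rows=[[-0.004,-0.003,0,0,0,0,60],[-0.01,-0.008,0,0,0,0,60],[-0.018,-0.014,0,0,0,0,60],[-0.027,-0.022,0,0,0,0,60],[-0.037,-0.03,0,0,0,0,60],[-0.047,-0.0375,-0.001,0,0,0,60],[-0.07,-0.04,-0.001,0,0,0,60],[-0.095,-0.03,-0.001,0,0,0,60],[-0.12,-0.011,-0.001,0,0,0,60],[-0.12,-0.011,-0.001,0,0,0,60]])

```text
time: 25.4
tool_pos: [0.4233, -0.0721, 0.1132]
tcp_rot: [1.037, 1.178, 0.266]
wrist_force: [-0.1, -0.2, -0.3]
width: 0.599
```

Run:
```python
from h import *
s=show();b=imaging.read_camera("top");cv2.imwrite("pics/top7.png",b);strips(b)
RA=rot((0,0,-1),(1,0,0))
best=None
for nm,y,z in(("above",-150,180),("push0",-135,50),("push1",-37,50)):
  for Rm,nn in((rot((0,0,-1),(1,0,0)),"A"),(rot((0,0,-1),(-1,0,0)),"B")):
    for sd in([-.6,.1,2.1,0,1,.1],[-.6,.1,2.1,0,1,-2]):
      q,e=ikn(bw([0,y,z]),Rm,K,sd);print(nm,nn,q,"%.4f"%e)
```

```text
t 25.4 q [-0.9248  0.0627  2.3318  0.8554  1.2955 -2.4312] pos [ 0.4233 -0.0721  0.1132] bed [   1.2955 -152.6488  113.1535] 
axes in bed [[0.007, -0.004, 1.0], [0.778, 0.628, -0.003], [-0.628, 0.778, 0.007]] F [-0.0612 -0.199  -0.3097] w 0.599
-38 strip y range -73.7 2.2
38 strip y range -73.6 83.7
y -65 outer x [-44.1  45.8] inner -35.8 37.1
y -45 outer x [-44.   46.3] inner -35.3 37.6
y -20 outer x [-43.9  46.5] inner -35.2 37.8
y 0 outer x [-43.   46.7] inner -34.8 38.6
above A [-0.22   -0.1967  2.1314 -0.      1.2069  0.3298] 0.0000
above A [-0.22   -0.1967  2.1314  0.      1.2069  0.3298] 0.0000
above B [-0.6541 -0.3022  2.2972  0.4612  1.1337  2.55  ] 0.5326
above B [-0.0979 -0.1978  2.1391 -0.1266  1.1977 -2.55  ] 0.1569
push0 A [-0.1873 -0.0322  2.25   -0.      0.9238  0.3625] 0.0000
push0 A [-0.1873 -0.0322  2.25    0.      0.9238  0.3625] 0.0000
push0 B [-0.5625 -0.1121  2.4246  0.5479  0.7987  2.55  ] 0.4593
push0 B [-0.0922 -0.0319  2.2555 -0.1222  0.9155 -2.55  ] 0.1171
push1 A [ 0.0047  0.0612  2.155  -0.      0.9253  0.5544] 0.0000
push1 A [ 0.0047  0.0612  2.155  -0.      0.9253  0.5544] 0.0000
push1 B [-0.3709 -0.048   2.4228  0.733   0.6848  2.55  ] 0.5500
push1 B [ 0.0189  0.0618  2.1546 -0.0203  0.9251 -2.55  ] 0.0199
```

Run:
```python
from h import *
s=monitor.read_state();q2,_=ikn(bw([0,-150,180]),rot((0,0,-1),(1,0,0)),K,[-.6,.1,2.1,0,1,.1])
p=[pose(q) for q in jpath(s["q"],q2,24)]
print([wb(a).round(0).tolist() for a,_ in p[3::4]])
rel(p[:12],s,0);print();rel(p[12:],{"tool_pos":p[11][0],"tcp_rot":R.from_matrix(p[11][1]).as_rotvec()},0)
```

```text
[[-24.0, -144.0, 107.0], [-38.0, -145.0, 107.0], [-43.0, -149.0, 113.0], [-36.0, -154.0, 126.0], [-21.0, -155.0, 148.0], [-0.0, -150.0, 180.0]]
[0.003, 0.0008, -0.0067, 0.073, 0.033, -0.034, 0], [0.0055, 0.0012, -0.013, 0.145, 0.061, -0.072, 0], [0.0074, 0.0015, -0.0187, 0.216, 0.083, -0.112, 0], [0.0086, 0.0015, -0.0239, 0.287, 0.101, -0.156, 0], [0.0094, 0.0015, -0.0285, 0.357, 0.112, -0.201, 0], [0.0095, 0.0014, -0.0326, 0.426, 0.118, -0.249, 0], [0.0092, 0.0013, -0.0359, 0.494, 0.118, -0.297, 0], [0.0084, 0.0013, -0.0386, 0.561, 0.111, -0.345, 0], [0.0072, 0.0014, -0.0407, 0.626, 0.098, -0.394, 0], [0.0055, 0.0017, -0.042, 0.691, 0.08, -0.441, 0], [0.0035, 0.0022, -0.0427, 0.754, 0.055, -0.488, 0], [0.0012, 0.003, -0.0428, 0.816, 0.024, -0.532, 0], 

[-0.003, -0.0001, 0.0001, 0.07, -0.031, -0.027, 0], [-0.0065, 0.0003, 0.0004, 0.14, -0.066, -0.049, 0], [-0.0106, 0.0014, 0.0008, 0.21, -0.104, -0.066, 0], [-0.0152, 0.003, 0.0013, 0.279, -0.144, -0.078, 0], [-0.0203, 0.0053, 0.0019, 0.349, -0.186, -0.084, 0], [-0.0259, 0.0081, 0.0024, 0.418, -0.229, -0.085, 0], [-0.032, 0.0117, 0.0028, 0.486, -0.273, -0.079, 0], [-0.0386, 0.0159, 0.0031, 0.554, -0.317, -0.068, 0], [-0.0456, 0.0207, 0.0031, 0.621, -0.36, -0.051, 0], [-0.0531, 0.0261, 0.0029, 0.688, -0.403, -0.027, 0], [-0.061, 0.0322, 0.0024, 0.754, -0.444, 0.002, 0], [-0.0693, 0.0389, 0.0014, 0.82, -0.482, 0.037, 0],
```

>>> jog_arm(rows=[[0.0055,0.001,-0.013,0.145,0.061,-0.072,0],[0.0086,0.0015,-0.024,0.287,0.101,-0.156,0],[0.0095,0.0014,-0.0326,0.426,0.118,-0.249,0],[0.0084,0.0013,-0.0386,0.561,0.111,-0.345,0],[0.0055,0.0017,-0.042,0.691,0.08,-0.441,0],[0.001,0.003,-0.043,0.816,0.024,-0.532,0],[0.001,0.003,-0.043,0.816,0.024,-0.532,0]])

```text
time: 26.15
tool_pos: [0.3871, -0.0462, 0.1127]
tcp_rot: [1.352, 1.58, -0.683]
wrist_force: [-0.2, 0.8, 0.2]
width: -0.003
```

>>> jog_arm(rows=[[-0.0065,0,0,0.14,-0.066,-0.049,0],[-0.015,0.003,0.001,0.279,-0.144,-0.078,0],[-0.026,0.008,0.002,0.418,-0.229,-0.085,0],[-0.0386,0.016,0.003,0.554,-0.317,-0.068,0],[-0.053,0.026,0.003,0.688,-0.403,-0.027,0],[-0.069,0.039,0.001,0.82,-0.482,0.037,0],[-0.069,0.039,0.001,0.82,-0.482,0.037,0],[-0.069,0.039,0.001,0.82,-0.482,0.037,0]])

```text
time: 26.95
tool_pos: [0.4227, -0.0677, 0.1789]
tcp_rot: [1.596, 0.898, -1.607]
wrist_force: [-0.0, 0.5, -0.3]
width: -0.003
```

Run:
```python
from h import *
s=show();Rm=rot((0,0,-1),(1,0,0))
rel([(bw([0.5,-150,50]),Rm),(bw([.5,-118,50]),Rm)],s,0)
```

```text
t 26.95 q [-0.2141 -0.1948  2.1316 -0.0036  1.2093  0.3367] pos [ 0.4227 -0.0677  0.1789] bed [  -1.5553 -149.2162  178.9055] 
axes in bed [[-0.003, 1.0, 0.0], [-0.005, 0.0, -1.0], [-1.0, -0.003, 0.005]] F [-0.022   0.5055 -0.2662] w -0.003
[0.1289, 0.0025, 0.0002, 0.0, 0.005, 0.003, 0], [0.1288, 0.0025, -0.0318, 0.0, 0.005, 0.003, 0],
```

>>> jog_arm(rows=[[0.04,0.0025,0,0,0.005,0.003,0],[0.08,0.0025,0,0,0.005,0.003,0],[0.115,0.0025,0,0,0.005,0.003,0],[0.129,0.0025,0,0,0.005,0.003,0],[0.129,0.0025,-0.01,0,0.005,0.003,0],[0.129,0.0025,-0.02,0,0.005,0.003,0],[0.129,0.0025,-0.03,0,0.005,0.003,0],[0.129,0.0025,-0.034,0,0.005,0.003,0],[0.129,0.0025,-0.038,0,0.005,0.003,0],[0.129,0.0025,-0.042,0,0.005,0.003,0],[0.129,0.0025,-0.046,0,0.005,0.003,0],[0.129,0.0025,-0.05,0,0.005,0.003,0],[0.129,0.0025,-0.054,0,0.005,0.003,0],[0.129,0.0025,-0.058,0,0.005,0.003,0],[0.129,0.0025,-0.062,0,0.005,0.003,0],[0.129,0.0025,-0.062,0,0.005,0.003,0]])

```text
time: 28.55
tool_pos: [0.4569, -0.0159, 0.0496]
tcp_rot: [1.602, 0.898, -1.601]
wrist_force: [-0.5, -0.7, -0.3]
width: 0.001
```

Run:
```python
from h import *
s=show();b=imaging.read_camera("top");cv2.imwrite("pics/top8.png",b);strips(b)
```

```text
t 28.55 q [-0.09    0.0113  2.2075  0.001   0.9225  0.4586] pos [ 0.4569 -0.0159  0.0496] bed [  0.5662 -87.1903  49.5966] 
axes in bed [[-0.0, 1.0, 0.001], [0.001, 0.001, -1.0], [-1.0, -0.0, -0.001]] F [-0.5317 -0.7012 -0.2849] w 0.001Traceback (most recent call last):
  File "<stdin>", line 2, in <module>
  File "h.py", line 100, in strips
    q=B[(abs(B[:,0]-x0)<4)&(B[:,1]<84)&(B[:,1]>-74)];print(x0,"strip y range",q[:,1].min().round(1),q[:,1].max().round(1))
                                                                              ~~~~~~~~~~^^
    return umr_minimum(a, axis, None, out, keepdims, initial, where)
ValueError: zero-size array to reduction operation minimum which has no identity
```

>>> jog_arm(rows=[[0,0,-0.003,0,0,0,0],[0,0,-0.006,0,0,0,0],[0,0,-0.009,0,0,0,0],[0,0,-0.012,0,0,0,0],[0,0,-0.015,0,0,0,0],[0,0,-0.018,0,0,0,0],[0,0,-0.021,0,0,0,0],[0,0,-0.024,0,0,0,0],[0,0,-0.027,0,0,0,0],[0,0,-0.03,0,0,0,0],[0,0,-0.033,0,0,0,0],[0,0,-0.036,0,0,0,0],[0,0,-0.039,0,0,0,0],[0,0,-0.041,0,0,0,0]])

```text
time: 30.0
tool_pos: [0.4781, 0.0192, 0.0494]
tcp_rot: [1.602, 0.898, -1.601]
wrist_force: [-2.6, -1.2, 0.8]
width: 0.005
```

>>> jog_arm(rows=[[0,0,-0.002,0,0,0,0],[0,0,-0.004,0,0,0,0],[0,0,-0.005,0,0,0,0],[0,0,-0.006,0,0,0,0],[0,0,-0.006,0,0,0,0]])

```text
time: 30.5
tool_pos: [0.4814, 0.0245, 0.0495]
tcp_rot: [1.602, 0.898, -1.601]
wrist_force: [-2.2, -0.5, -0.2]
width: 0.001
```

Run:
```python
from h import *
s=show();print("F bed",MB.T@s["wrist_force"])
for n in("scene","top","wrist"):cv2.imwrite(f"pics/{n}9.png",imaging.read_camera(n))
```

```text
t 30.5 q [-0.0017  0.059   2.1583  0.0014  0.9243  0.5468] pos [0.4814 0.0245 0.0495] bed [  0.2765 -39.9367  49.4542] 
axes in bed [[-0.0, 1.0, 0.0], [0.001, 0.0, -1.0], [-1.0, -0.0, -0.001]] F [-2.222  -0.5499 -0.1662] w 0.001
F bed [-1.6073 -1.6298 -0.1662]
```

>>> jog_arm(rows=[[0,0,-0.001,0,0,0,0],[0,0,-0.002,0,0,0,0],[0,0,-0.002,0,0,0,0]])

```text
time: 30.95
tool_pos: [0.4825, 0.0263, 0.0495]
tcp_rot: [1.602, 0.898, -1.601]
wrist_force: [-1.6, -0.9, 1.1]
width: -0.001
```

>>> jog_arm(rows=[[0,0,-0.001,0,0,0,0],[0,0,-0.002,0,0,0,0],[0,0,-0.002,0,0,0,0]])

```text
time: 31.25
tool_pos: [0.4836, 0.0281, 0.0495]
tcp_rot: [1.602, 0.898, -1.601]
wrist_force: [-2.1, -2.1, 0.2]
width: -0.005
```

>>> jog_arm(rows=[[0,0,-0.001,0,0,0,0],[0,0,-0.0015,0,0,0,0],[0,0,-0.0015,0,0,0,0]])

```text
time: 31.55
tool_pos: [0.4838, 0.0286, 0.0494]
tcp_rot: [1.6, 0.898, -1.602]
wrist_force: [-4.0, -5.6, 1.6]
width: -0.001
```

>>> jog_arm(rows=[[0,0,-0.001,0,0,0,0],[0,0,-0.002,0,0,0,0],[0,0,-0.003,0,0,0,0],[0,0,-0.003,0,0,0,0]])

```text
time: 31.95
tool_pos: [0.4839, 0.0287, 0.0494]
tcp_rot: [1.594, 0.897, -1.605]
wrist_force: [-7.3, -11.7, 5.1]
width: -0.0
```

Run:
```python
from h import *
s=show();print("F bed",MB.T@s["wrist_force"])
```

```text
t 31.95 q [ 0.0114  0.0675  2.1492 -0.0058  0.9294  0.562 ] pos [0.4839 0.0287 0.0494] bed [  0.2372 -35.0384  49.4257] 
axes in bed [[-0.001, 1.0, 0.003], [-0.006, 0.003, -1.0], [-1.0, -0.001, 0.006]] F [ -7.272  -11.7011   5.1427] w -0.0
F bed [ -0.0866 -13.7764   5.1427]
```

Firm stop at about 14 N, pushing straight along the bed. I back off, rise and go clear for a last look.

>>> jog_arm(rows=[[0,0,0.003,0,0,0,0],[0,0,0.012,0,0,0,0],[0,0,0.03,0,0,0,0],[0,0,0.05,0,0,0,0],[-0.04,0,0.07,0,0,0,0],[-0.08,0,0.1,0,0,0,0],[-0.12,0,0.14,0,0,0,0],[-0.14,0,0.18,0,0,0,0],[-0.14,-0.05,0.22,0,0,0,0],[-0.14,-0.05,0.25,0,0,0,0],[-0.14,-0.05,0.25,0,0,0,0]])

```text
time: 33.05
tool_pos: [0.3093, -0.1605, 0.1915]
tcp_rot: [1.597, 0.89, -1.608]
wrist_force: [0.8, -0.1, 0.2]
width: 0.0
```

Run:
```python
from h import *
show();b=imaging.read_camera("top");a=imaging.read_camera("scene")
try: strips(b)
except Exception as e: print(e)
for im in(cv2.imread("pics/top0.png"),b):plate(im=im,z=.078)
d=cv2.absdiff(b,cv2.imread("pics/top0.png")).max(2)[140:245,270:400];print("bystander diff px",int((d>40).sum()))
cv2.imwrite("pics/end.png",np.hstack([cv2.resize(b[130:240,100:205],(504,528),interpolation=2),cv2.resize(a[140:220,140:240],(290,232),interpolation=2)[[*range(232)]+[0]*296]]))
```

```text
t 33.05 q [-0.5422 -0.391   2.2501 -0.0077  1.2813  0.0127] pos [ 0.3093 -0.1605  0.1915] bed [ -49.7676 -287.5457  191.545 ] 
axes in bed [[0.001, 1.0, -0.003], [-0.007, -0.003, -1.0], [-1.0, 0.001, 0.007]] F [ 0.8031 -0.1405  0.2009] w 0.0
-38 strip y range -24.6 77.2
38 strip y range -24.6 83.7
y -20 outer x [-43.8  42.6] inner -0.3 0.5
y 0 outer x [-45.4  43.8] inner -37.4 36.4
y 30 outer x [-45.7  44.4] inner -37.0 36.2
y 60 outer x [-45.4  44.1] inner -37.2 36.1
x -25 white y [-27.2 -26.2 -22.  -17.1 -16.3]
x 0 white y [-26.9 -26.1 -21.6 -17.1 -16.3]
x 25 white y [-26.9 -25.9 -21.2 -17.1 -16.3]
x -25 white y [-24.6 -23.8 -18.6 -13.7 -12.6]
x 0 white y [-24.2 -23.4 -18.8 -13.7 -12.5]
x 25 white y [-24.2 -23.1 -18.2 -13.7 -12.5]
bystander diff px 0
```

View pics/end.png

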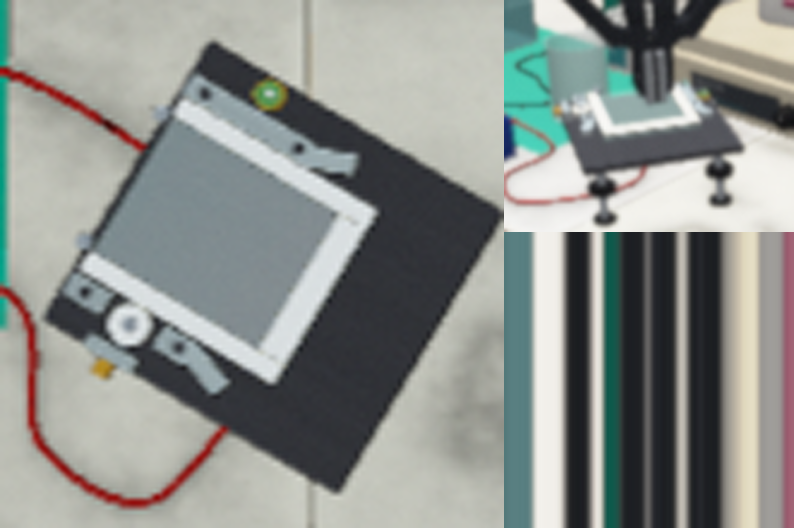

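```bash
python3 -c "
from workcell import finish_job;print(finish_job())"
```

```text
the job is handed in; nothing more can be done
None
```

The plate is turned over, spacer on top, and pushed home against the end pins. The job was handed in at about 33 s.

**What I did:**
1. I slid the plate out with shut fingers pushing between the end pins, until it overhung the open edge by about 38 mm.
2. I gripped the overhang with one finger below and one above, lifted it and rolled it 180°.
3. I set its far edge on the bed first, because joint 6 could not reach a level lay-down. The other end then rode down on the lower finger until it lay flat.
4. I backed out and pushed it in from the bar end.

**Last checks:**
- **Home position:** the push came to a hard stop at about 14 N, straight along the bed. The plate looks square between the fence and the roller. Its bar end measures about 2.5 mm further in than at the start.
- **Spacer:** the white U is on top, with the bar still towards the open edge.
- **Other things on the bench:** the top view shows no change over the bystanders.

**What disagreed:**
- **Fingertips:** they end about 23 mm short of the reported tool point. The first push therefore passed above the plate, and I corrected it by touching the glass with about 14 N.
- **Bed position:** the cameras disagreed by about 2 mm along the bed, so home rests on the hard stop rather than on the pictures.
- **Roller:** I did not measure its travel.

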